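Click the battery-well cap home with the pusher

ROBOT

A 7-joint arm with a two-finger parallel gripper is mounted at the origin on a cart in front of the work surface, level with it; the furniture and walls round the work are solid. World frame = base frame: x ahead of the robot, y to its left, z up, the work surface at z = 0. Lengths are in m, angles in rad, forces in N, time in s.
With the tool pointing down it reaches from about 0.4 to 0.85 m from the base axis. Payload 10.4 kg.
Tool frame: the origin (TCP) lies on the centre line of the jaws, within the pads' length; the fingertips stand 17 mm ahead of it and the grasp point (between the pads) lies 2 mm behind it (manip.tcp_to_tips is the distance from the TCP to the fingertips, in m); z points along the fingers, x is the direction in which the jaws open and shut, and the axes are right-handed (so a half turn about z gives the same grasp; the last joint's range is limited). The gripper opens to 85 mm and grips with 20 to 120 N. Pads are 22 mm wide; open, the fingers measure 114 mm over their backs; the gripper's body (76 mm by 85 mm) begins 54 mm behind the grasp point. The pads swing forward as they close: fully open they stand 13 mm farther back than shut.
Start: joints at [1.291, 0.332, -0.065, 1.46, 0.022, 1.35, -0.088], TCP at [0.159, -0.605, 0.248] pointing down, gripper open.
Joint ranges: [-2.6, 2.6], [-0.5, 2.12], [-1.47, 1.34], [0.16, 2.42], [-1.27, 4.41], [0.06, 2.06], [-2.6, 2.6]. Speed limits (rad/s): [2.22, 2.22, 2.79, 2.79, 3.14, 3.14, 3.14].

INTERFACE

Orientations are given as a unit quaternion [x, y, z, w].
In Python, from workcell import manip gives the robot as it stands.
- The arm moves only by the shell command python3 -m pendant 'ROWS' [FORCE]. ROWS is JSON, a list of rows, each a list of 3 entries, a list of its own where there are three numbers: the shift along the world's x, y, z in cm, then the turn, a rotation vector about the world's x, y, z in degrees, then the closure in counts, from 0 (fully open) to 255 (shut). A call has 1 to 12 rows; each row shifts and turns the pose as measured when the row begins; what a row does not reach is not made up. A row lasts 1/8 s, in which the tool goes at most 62.5 mm and 10.7 degrees, less where a joint would pass 70% of its speed; a pose out of reach is approached as far as the arm can. A call is refused whole if a number of a shift passes 6.25 or a number of a turn 10.7, either way. A call with a gripper value outside its range is refused whole. The fingers move at their own pace and stop on an object; FORCE is the grip in N (left out, the last holds). Time passes only in rows, so rows that do not move let the fingers close. It gives the time, the measured TCP pose, the force and the opening at its end, in the units of the state.
- manip.get_obs(): the state, without advancing time (a new reading comes with each control period).
- manip.camera(name): name is "scene" or "top"; returns a dict with "pixels" (480x640x3 uint8, red, green, blue), "range_z" (480x640 float32, m along the optical axis (not along the pixel's ray), 0 where there is no reading), "K" (3x3 intrinsics, pixels), "origin" and "rotation" of the camera in the world. Camera axes: x right, y down, z forward; pixel columns grow to the right and rows downward; lengths in m; the calibration is good to about 2 mm. A picture is of the moment at which its call begins.
- manip.hand_in(): hands the job in, once; it reports no verdict.
The state is a dict: "clock": time; "joint_pos": joint angles; "joint_velocities": joint speeds; "tau": joint torques, N m; "position": TCP position; "ee_rot": TCP orientation; "ft_force": force on the tool from outside, world axes, zero at the start; "torque": the same for the moment, N m; "grip_width": opening from 0.0 (shut) to 1.0 (fully open).
Only numpy, scipy, OpenCV 4.12 (cv2) and the standard library are available. Lean on these libraries where they do the work, as an engineer would, in place of code of your own. Each camera call takes 0.05 s, during which the arm holds its last target.

TASK

Take the blue-handled pusher out of its black stand and use it to press the orange cap straight down the charging base's battery well, level, until it clicks under the ball catches and stays down by itself; how deep that is has to be felt, and neither the cap nor the base may be pressed with more than 25 N. Touch the cap with the pusher only, then put the pusher gently back upright and fully down in its stand, let go, and leave the bottles and the box alone.

Things in the scene. Friction and masses are not known exactly. Their poses are not given: they have to be found in the camera images.
- pusher_grip (a point): Middle of the loose pusher's blue square handle, 22 x 22 mm and 42 mm high, its sides along this point's x and y; z points up. The round blue shoulder's top (37 mm diameter) lies 21 mm and its underside 27 mm below this point, the flat end of the steel shaft 91 mm below. When pressing, the shoulder can bear against fingertips that stand just above it.
- stand_hole (a point): Centre of the hole's mouth in the top of the pusher's stand, a fixed black block 62 x 62 mm, 70 mm high, with an upright through hole of 23.5 mm diameter and a 3 mm chamfer. With the pusher fully down its shoulder lies on this top, so that the handle's middle is 27 mm above this point. z is up.
- well_mouth (a point): Centre of the upper rim of the battery well, an upright tube of 41.8 mm inner and 52 mm outer diameter, its rim 90 mm above the table. z is up, x and y along the sides of the base.
- cap_top (a point): Centre of the loose orange cap at the height of its rim's top; z is its upward axis. A round cup, 39 mm diameter, 8 mm high; a 24 mm recess in its top has a flat floor, where the pusher presses, 4 mm below this point. It starts level with the well's rim on a light spring plate and slides down the tube.
- cap: The same orange cap; origin at the centre of its underside. Passing the four sprung ball catches takes about 8 to 15 N at its peak, felt from about 12 mm before the cap is home; then the force drops to almost nothing as the balls snap over the rim; about 1 mm deeper a stiff rubber buffer (about 20 N per mm) stops the cap.
- spring_plate (a joint): How far the spring plate under the cap is pressed down, in m: 0 at the start. It pushes back with about 1 N at first and 5.5 N at 36 mm, and lifts the cap again unless it is caught. The ball catches click over the cap's rim at a stroke between 15 and 36 mm that depends on the cells fitted and cannot be seen. Once clicked, the cap stays at that stroke within about 1 mm.
- pusher: The whole pusher, 0.12 kg, 112 mm long; origin at the centre of the shaft's flat lower end, z up. Shaft 18 mm diameter and 64 mm long, then shoulder 37 mm diameter and 6 mm thick, then the square handle. Starts upright in the stand's hole with the shoulder on the stand's top, at any yaw.
- unit: The fixed white charging base, 110 x 130 mm and 64 mm high, from which the well's tube stands up; origin under its centre on the table. The well's axis lies 24 mm from the centre towards the base's -y.
- stand: The fixed black pusher stand; origin under its centre on the table.
- rinse_bottle_mid (a point): Bystander: small white bottle with blue cap, 32 mm diameter, 68 mm high; point half-way up. Stands loose behind the charging base.
- brown_bottle_mid (a point): Bystander: small brown glass bottle with white cap, 36 mm diameter, 75 mm high; point half-way up. Stands loose to the left of the charging base (places of the two bottles may be swapped).
- cover_box_mid (a point): Bystander: small white and green cardboard box, 41 x 90 x 45 mm; point at its centre. Loose, behind the stand.
- pusher_tip (a point): Centre of the pusher's flat lower end.
Things that resemble listed ones, but are neither listed nor needed, are in the scene too. What is meant by the pusher is not yellow, and is the larger of those in its own colour.

How it is judged:
On the way, in this order (a step that is already met when the one before it is completed fails the run):
1. the pusher is lifted clear of its stand (z of pusher_tip in the frame of stand_hole above 0.005 m), for 0.1 s.
2. the cap is pressed down the well with the pusher (value of joint spring_plate above 0.0135 m and contact force between pusher and cap above 0.5 N), for 0.1 s.
At the end, for the whole second after the job is handed in: The cap is caught down the well by itself (spring plate down over 13.5 mm, cap level within 0.06 rad, within 4 mm of the axis, at rest), and the pusher stands released and still in its stand: upright within 0.06 rad, within 7 mm of the hole's centre, shoulder within 3 mm of the top (value of joint spring_plate above 0.0135 m and angle between each of cap, pusher's own z axis and vertical below 0.06 rad and horizontal distance between cap_top and well_mouth below 0.004 m and linear speed of each of cap, pusher below 0.01 m/s and horizontal distance between pusher_grip and stand_hole below 0.007 m and z of pusher_grip in the frame of stand_hole below 0.03 m); the robot touches nothing.
It fails at once if the pusher presses on the cap or the charging base with more than 25 N (contact force between pusher and cap above 25 N or contact force between pusher and unit above 25 N).
It fails at once if the fingers or the arm touch the cap (contact force between any of the fingers, the arm and cap above 0.5 N).
It fails at once if the pusher is dropped into the stand (horizontal distance between pusher_grip and stand_hole below 0.01 m and linear speed of pusher above 0.6 m/s).
It fails at once if a bottle or the box is moved more than 20 mm (distance of any of rinse_bottle_mid, brown_bottle_mid, cover_box_mid from where it was at the start of the episode above 0.02 m).
It also fails if it takes over 70 s, if anything falls off the work surface, if the arm or the gripper's body presses on something with over 40 N, if the wrist force passes 120 N, or if a joint passes its speed limit or range.

## Working session

There is one attempt and no reset: what is moved stays moved. The work goes in short steps, Python scripts to look and compute and a shell command to move; the robot and the scene stay as the last step left them, time stands still between calls to the robot, and variables do not carry over. Pictures are saved under pics/ and viewed, and the job is handed in when it is done.

```bash
ls; mkdir -p pics
python3 - <<'E'
from workcell import manip
import cv2
o=manip.get_obs()
for k,v in o.items(): print(k,v)
print(manip.tcp_to_tips)
for n in("scene","top"):
    c=manip.camera(n); cv2.imwrite(f"pics/{n}0.png",c["pixels"][:,:,::-1]); print(n,c["K"],c["origin"],c["rotation"])
E
```

```text
pics
clock 0.0
joint_pos [ 1.29138158  0.33289822 -0.06469318  1.46094962  0.02160621  1.34990836
 -0.0884824 ]
joint_velocities [-0.00114876 -0.00052276 -0.00258427  0.00126982  0.00047362  0.0010053
  0.00099342]
tau [ 4.82711730e-04 -6.25452805e+01  4.92941123e-02 -3.91599476e+01
  1.61906413e-02  1.00878283e-02  2.61393450e-05]
position [ 0.15864922 -0.6041589   0.24749549]
ee_rot [ 7.91843722e-01 -6.10723326e-01 -6.03730944e-04 -4.17305909e-04]
ft_force [-0.36769584  0.46550085  0.21870928]
torque [ 0.02881335  0.00777924 -0.0293789 ]
grip_width 1.0020528527760473
0.017
scene [[618.20152849   0.         334.1006207 ]
 [  0.         618.20152849 246.90114139]
 [  0.           0.           1.        ]] [-0.23415671  0.45416272  0.7232133 ] [-0.42464957  0.78080398 -0.4046175   0.21518032]
top [[613.67532747   0.         328.7948537 ]
 [  0.         613.67532747 239.3010738 ]
 [  0.           0.           1.        ]] [ 0.36794436 -0.05051646  1.32508591] [-0.69462327  0.71593928 -0.04411034  0.05462353]
```

View pics/scene0.png

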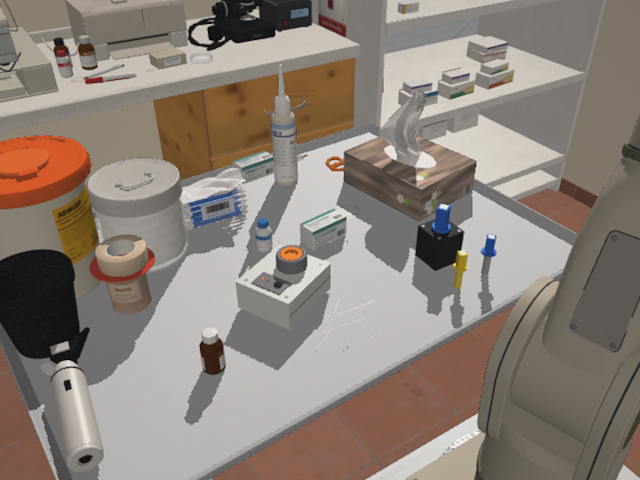

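View pics/top0.png

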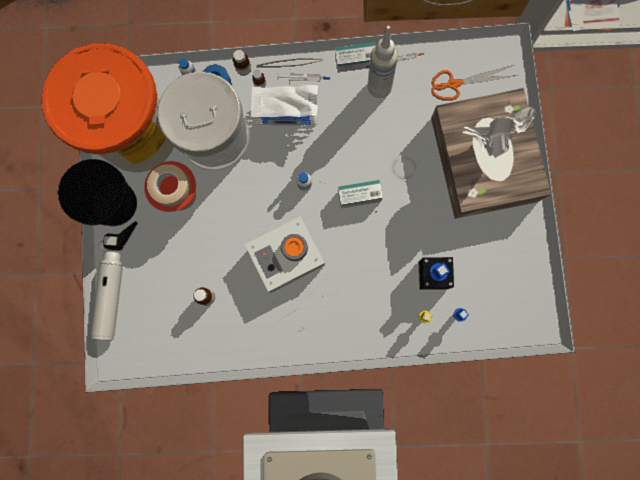

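The scene image shows three pusher-like objects:
- A blue-handled one in the black stand at scene (442,222) / top (440,270).
- A small blue one at scene (489,243) / top (460,314).
- A yellow one at scene (460,265) / top (425,316).

The one in the black stand fits the description, because it is the larger of the blue ones and it stands in a black block. The base with the orange cap is at top (293,246). The small bottles are at (303,179) and (203,296), and the box is at (360,192).

```bash
cat > h.py <<'E'
from workcell import manip
import cv2, numpy as np
from scipy.spatial.transform import Rotation as R
class Cam:
    def __init__(s,n):
        c=manip.camera(n); s.c=c; s.im=c["pixels"]; s.d=c["range_z"]; s.K=c["K"]; s.o=np.array(c["origin"]); 
        q=np.array(c["rotation"]); s.R=R.from_quat(q).as_matrix() if q.size==4 else q
        s.hsv=cv2.cvtColor(s.im,cv2.COLOR_RGB2HSV)
    def ray(s,u,v): return s.R@np.array([(u-s.K[0,2])/s.K[0,0],(v-s.K[1,2])/s.K[1,1],1])
    def onz(s,u,v,z):
        r=s.ray(u,v); return s.o+r*(z-s.o[2])/r[2]
    def dep(s,u,v): return s.o+s.ray(u,v)*s.d[int(round(v)),int(round(u))]
    def proj(s,p):
        q=s.K@(s.R.T@(np.asarray(p)-s.o)); return q[:2]/q[2]
    def cloud(s):
        v,u=np.mgrid[0:480,0:640]; a=np.stack([(u-s.K[0,2])/s.K[0,0],(v-s.K[1,2])/s.K[1,1],np.ones_like(u,float)],-1)*s.d[...,None]
        return a@s.R.T+s.o
    def crop(s,u0,v0,u1,v1,f,name): cv2.imwrite(name,cv2.resize(s.im[v0:v1,u0:u1,::-1],None,fx=f,fy=f,interpolation=cv2.INTER_CUBIC))
E
python3 - <<'E'
from h import *
np.set_printoptions(precision=4,suppress=True)
t=Cam("top"); s=Cam("scene")
t.crop(400,235,490,335,6,"pics/t1.png"); s.crop(400,190,510,300,5,"pics/s1.png"); t.crop(235,205,335,300,6,"pics/t2.png")
for n,c,boxes in(("top",t,[(400,235,490,335),(240,205,335,300)]),("scene",s,[(400,190,510,300),(270,240,310,275)])):
    print(n,c.R[:,0],c.R[:,1])
    P=c.cloud(); h=c.hsv
    blue=((h[...,0]>95)&(h[...,0]<130)&(h[...,1]>120)&(h[...,2]>60)).astype(np.uint8)
    org=((h[...,0]<18)&(h[...,0]>4)&(h[...,1]>170)&(h[...,2]>120)).astype(np.uint8)
    for nm,m,b in(("blue",blue,boxes[0]),("org",org,boxes[1])):
        mm=np.zeros_like(m); mm[b[1]:b[3],b[0]:b[2]]=m[b[1]:b[3],b[0]:b[2]]
        k,l,st,ce=cv2.connectedComponentsWithStats(mm)
        for i in range(1,k):
            if st[i,4]>15:
                p=P[l==i]; print(nm,st[i],ce[i],np.median(p,0),p[:,2].max(), p[p[:,2]>p[:,2].max()-0.004].mean(0))
E
```

```text
top [-0.029  -0.9994 -0.0169] [-0.9898  0.0311 -0.139 ]
blue [430 262  20  19 218] [438.1927 271.6972] [ 0.4665 -0.2499  0.0783] 0.12222998148569353 [ 0.4707 -0.2548  0.1196]
blue [454 308  14  13  96] [459.1667 314.3438] [ 0.3824 -0.2932  0.065 ] 0.09032166953270004 [ 0.3823 -0.2959  0.088 ]
org [285 237  18  19 276] [293.413  246.1087] [0.5308 0.0381 0.0889] 1.3250859050122912 [ 0.3679 -0.0505  1.3251]
scene [-0.5467 -0.8373  0.0076] [-0.489   0.3119 -0.8146]
blue [431 204  20  30 387] [441.5401 221.0078] [ 0.4652 -0.2478  0.0904] 0.7232132999376661 [-0.2342  0.4542  0.7232]
blue [482 235  14  22 186] [489.086  247.5376] [ 0.3807 -0.2926  0.0643] 0.7232132999376661 [-0.2342  0.4542  0.7232]
org [280 247  22  13 222] [290.8739 253.0586] [0.5338 0.0376 0.0907] 0.09478799691002171 [0.531  0.0391 0.0922]
```

View pics/t1.png

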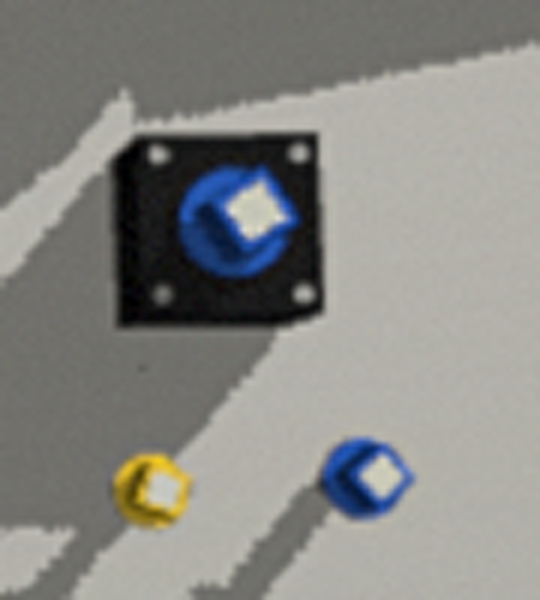

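View pics/s1.png

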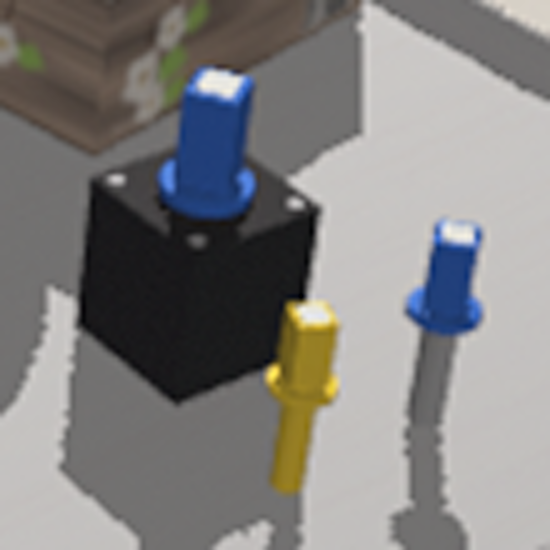

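View pics/t2.png

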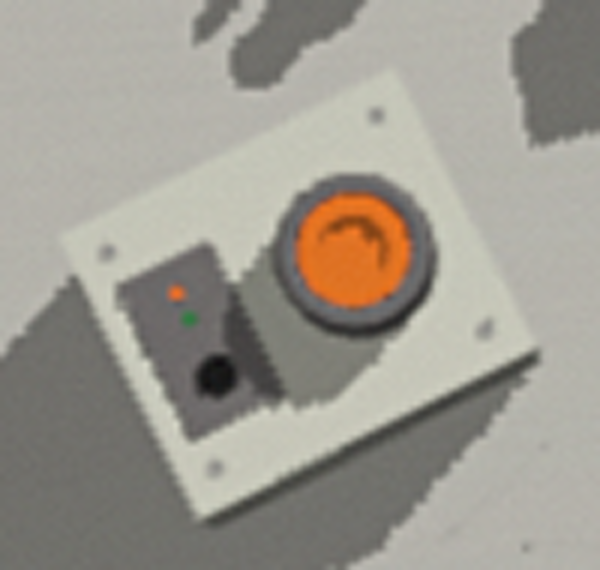

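The crops confirm it. The large blue pusher sits in the black stand, its white top in crop t1 at (257,211), which is top px (442.8,270). The small blue and yellow ones stand alone in front. Next I measure accurately.

```bash
cat > meas.py <<'E'
from h import *
np.set_printoptions(precision=4,suppress=True)
t=Cam("top"); s=Cam("scene")
def subpix(mask_fn,c,b,f=8):
    im=cv2.resize(c.im[b[1]:b[3],b[0]:b[2]],None,fx=f,fy=f,interpolation=cv2.INTER_CUBIC)
    m=mask_fn(cv2.cvtColor(im,cv2.COLOR_RGB2HSV).astype(int)).astype(np.uint8)
    out=[]
    for k in cv2.findContours(m,cv2.RETR_EXTERNAL,cv2.CHAIN_APPROX_NONE)[0]:
        if cv2.contourArea(k)>4*f*f: out.append((k[:,0,:]+0.5)/f-0.5+np.array(b[:2]))
    return sorted(out,key=lambda k:-cv2.contourArea(k.astype(np.float32)))
def plane(c,k,z): return np.array([c.onz(u,v,z)[:2] for u,v in k])
orange=lambda h:(h[...,0]<18)&(h[...,0]>4)&(h[...,1]>150)&(h[...,2]>100)
grey=lambda h:(h[...,1]<60)&(h[...,2]<140)
white=lambda h:(h[...,1]<75)&(h[...,2]>165)
blue=lambda h:(h[...,0]>95)&(h[...,0]<130)&(h[...,1]>110)
for n,c,b in(("top",t,(278,230,310,262)),("scene",s,(272,240,310,270))):
    k=subpix(orange,c,b)[0]; p=plane(c,k,0.09).astype(np.float32)
    print(n,"cap circle",cv2.minEnclosingCircle(p),cv2.fitEllipse(p))
for n,c,b in(("top",t,(428,260,452,284)),("scene",s,(428,200,456,236))):
    k=subpix(blue,c,b)[0]
    print(n,"blue", "ellipse on .076",cv2.fitEllipse(plane(c,k,0.076).astype(np.float32))[0])
    w=subpix(white,c,b)
    for k in w[:2]:
        p=plane(c,k,0.118).astype(np.float32)*1000; print(n,"top",cv2.minAreaRect(p), p.mean(0))
        q=cv2.approxPolyDP(k.astype(np.float32)[:,None],1.5,True)[:,0]
        print(plane(c,q,0.118))
E
python3 meas.py
```

```text
top cap circle ((0.5301205515861511, 0.03740089014172554), 0.0198140200227499) ((0.5302506685256958, 0.03756953030824661), (0.03837873786687851, 0.03886852413415909), 87.31043243408203)
scene cap circle ((0.5332947373390198, 0.03714124858379364), 0.019967922940850258) ((0.5331674218177795, 0.03709867596626282), (0.0384599007666111, 0.0388844832777977), 70.76948547363281)
top blue ellipse on .076 (0.47116848826408386, -0.2564394772052765)
top top ((470.6964111328125, -255.76943969726562), (15.61710262298584, 15.421372413635254), 30.863658905029297) [ 470.5943 -256.1958]
[[ 0.48   -0.2587]
 [ 0.4727 -0.2467]
 [ 0.4617 -0.253 ]
 [ 0.4679 -0.2656]]
scene blue ellipse on .076 (0.48805445432662964, -0.27098485827445984)
scene top ((475.2476501464844, -258.12286376953125), (15.118377685546875, 18.275880813598633), 30.880388259887695) [ 475.0084 -258.5181]
[[ 0.4799 -0.2512]
 [ 0.465  -0.2541]
 [ 0.4741 -0.2695]
 [ 0.4851 -0.2613]]
```

Run:
```python
from h import *
np.set_printoptions(precision=4,suppress=True)
t=Cam("top");s=Cam("scene")
# stand: dark top-face pixels by depth; base top by depth
for n,c in(("top",t),("scene",s)):
    P=c.cloud(); g=cv2.cvtColor(c.im,cv2.COLOR_RGB2GRAY)
    m=(P[...,0]>.40)&(P[...,0]<.54)&(P[...,1]>-.32)&(P[...,1]<-.18)&(abs(P[...,2]-.07)<.006)
    k=cv2.findContours(m.astype(np.uint8),cv2.RETR_EXTERNAL,cv2.CHAIN_APPROX_NONE)[0]; k=max(k,key=cv2.contourArea)[:,0]
    p=np.array([c.onz(u,v,.07)[:2] for u,v in k]).astype(np.float32)*1000; print(n,"stand top",cv2.minAreaRect(p), np.median(P[m][:,2]))
    m=(P[...,0]>.42)&(P[...,0]<.66)&(P[...,1]>-.1)&(P[...,1]<.16)&(abs(P[...,2]-.064)<.008)
    k=cv2.findContours(m.astype(np.uint8),cv2.RETR_EXTERNAL,cv2.CHAIN_APPROX_NONE)[0]; k=max(k,key=cv2.contourArea)[:,0]
    p=np.array([c.onz(u,v,.064)[:2] for u,v in k]).astype(np.float32)*1000; print(n,"base top",cv2.minAreaRect(p), np.median(P[m][:,2]))
    m=(P[...,0]>.49)&(P[...,0]<.57)&(P[...,1]>0)&(P[...,1]<.08)&(P[...,2]>.084)&(P[...,2]<.1)
    k=cv2.findContours(m.astype(np.uint8),cv2.RETR_EXTERNAL,cv2.CHAIN_APPROX_NONE)[0]; k=max(k,key=cv2.contourArea)[:,0]
    p=np.array([c.onz(u,v,.09)[:2] for u,v in k]).astype(np.float32)*1000; print(n,"rim",cv2.fitEllipse(p), np.median(P[m][:,2]))
# pin centres on stand
b=(415,250,460,295); im=cv2.resize(g if 0 else cv2.cvtColor(t.im,cv2.COLOR_RGB2GRAY)[b[1]:b[3],b[0]:b[2]],None,fx=8,fy=8,interpolation=cv2.INTER_CUBIC)
# from crop t1 (6x of 400,235): pins
for cam,f,o,pts in((t,6,(400,235),[(159,154),(299,153),(163,293),(304,293)]),(s,5,(400,190),[(116,180),(296,203),(197,240)])):
    q=np.array([cam.onz((a+.5)/f-.5+o[0],(bb+.5)/f-.5+o[1],.071)[:2] for a,bb in pts]); print(q, q.mean(0))
```

```text
top stand top ((470.4332580566406, -254.41073608398438), (63.33505630493164, 61.47675323486328), 88.27607727050781) 0.07046832141769865
top base top ((519.0081176757812, 59.59991455078125), (111.08177947998047, 129.68873596191406), 25.548656463623047) 0.06484461151446763
top rim ((528.9874877929688, 37.833621978759766), (51.78267288208008, 52.82195281982422), 128.79257202148438) 0.08957142451829836
scene stand top ((470.3312072753906, -254.58551025390625), (70.25934600830078, 71.53594207763672), 88.70592498779297) 0.07149202175342306
scene base top ((517.8218994140625, 60.46257781982422), (118.7922134399414, 141.13571166992188), 25.597126007080078) 0.06579966726569875
scene rim ((528.260498046875, 38.93032455444336), (53.63658142089844, 60.4377326965332), 62.30720138549805) 0.09061577519486752
[[ 0.495  -0.2324]
 [ 0.4939 -0.28  ]
 [ 0.4476 -0.2313]
 [ 0.4462 -0.279 ]] [ 0.4707 -0.2557]
[[ 0.4977 -0.2326]
 [ 0.4487 -0.2801]
 [ 0.4501 -0.232 ]] [ 0.4655 -0.2482]
```

Measurements so far:
- **Offset from stand to well:** the two views agree, about (+59.8, +293.4) mm.
- **Absolute positions:** the views differ by about 3 mm, so I use the mean.
- **Handle yaw:** sides at 31° and −59°. The jaws (now at −75.3°) need a +16.3° turn.

Now I go above the stand.

```bash
python3 -m pendant '[[[3.5,4,0],[0,0,2],0],[[3.9,4.3,0],[0,0,2],0],[[3.9,4.3,0],[0,0,2],0],[[3.9,4.3,0],[0,0,2],0],[[3.9,4.3,0],[0,0,2],0],[[3.9,4.3,0],[0,0,2],0],[[3.9,4.3,0],[0,0,2],0],[[3.5,4,0],[0,0,2],0],[[0,0,0],[0,0,0],0]]' 60
```

```text
clock: 1.52
position: [0.469, -0.2537, 0.2491]
ee_rot: [0.871, -0.491, 0.002, 0.001]
ft_force: [-0.1, -0.3, -0.5]
grip_width: 0.996
```

```bash
cat > st.py <<'E'
from h import *
import sys
np.set_printoptions(precision=4,suppress=True)
o=manip.get_obs(); r=R.from_quat(o["ee_rot"]).as_matrix()
print(o["clock"],o["position"],"x",np.degrees(np.arctan2(r[1,0],r[0,0])),"tilt deg",np.degrees(r[:2,2]),"z",r[2,2],"F",o["ft_force"],"T",o["torque"],"w",o["grip_width"])
E
python3 st.py
python3 - <<'E'
from h import *
t=Cam("top");s=Cam("scene"); cv2.imwrite("pics/t3.png",t.im[:,:,::-1]); s.crop(340,100,560,300,3,"pics/s3.png")
E
```

```text
1.525 [ 0.469  -0.2537  0.2491] x -58.849933812895905 tilt deg [ 0.1216 -0.1526] z -0.9999942018113049 F [-0.1376 -0.2637 -0.5003] T [0.0269 0.0609 0.0075] w 0.9955865330044441
```

View pics/s3.png

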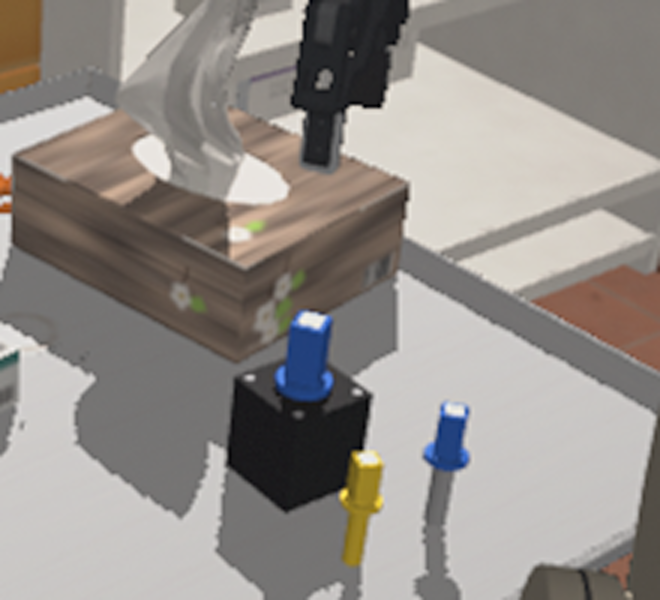

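View pics/t3.png

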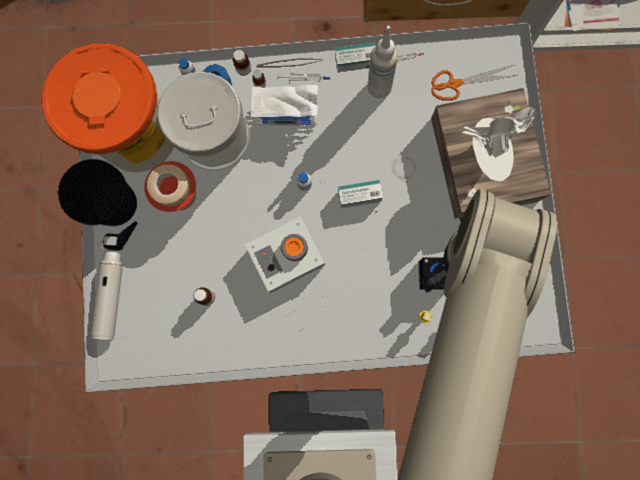

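```bash
python3 -m pendant '[[[0.15,-0.1,-3.5],[0,0,0],0],[[0.15,-0.1,-3.5],[0,0,0],0],[[0,0,-2.9],[0,0,0],0],[[0,0,0],[0,0,0],0]]'; python3 st.py;  python3 - <<'E'
from h import *
s=Cam("scene"); s.crop(400,160,480,270,7,"pics/s4.png")
o=manip.get_obs(); r=R.from_quat(o["ee_rot"]).as_matrix(); p=o["position"]
for h in(-.04,0,.017): print(s.proj(p+r[:,2]*h))
print(s.proj([.472,-.256,.118]),s.proj([.472,-.256,.07]))
E
```

```text
clock: 2.12
position: [0.4653, -0.2668, 0.1479]
ee_rot: [0.866, -0.499, 0.002, 0.003]
ft_force: [-0.5, -0.5, 1.2]
grip_width: 1.004
2.125 [ 0.4653 -0.2668  0.1479] x -59.90494578332356 tilt deg [ 0.0158 -0.417 ] z -0.9999734810337126 F [-0.5257 -0.5227  1.2102] T [-0.006   0.0422  0.0388] w 1.0038644904759695
[454.93671365 173.03221998]
[452.40045554 192.25838899]
[451.3540206  200.19091567]
[443.72298333 207.21760021] [440.93996948 228.68018368]
```

View pics/s4.png

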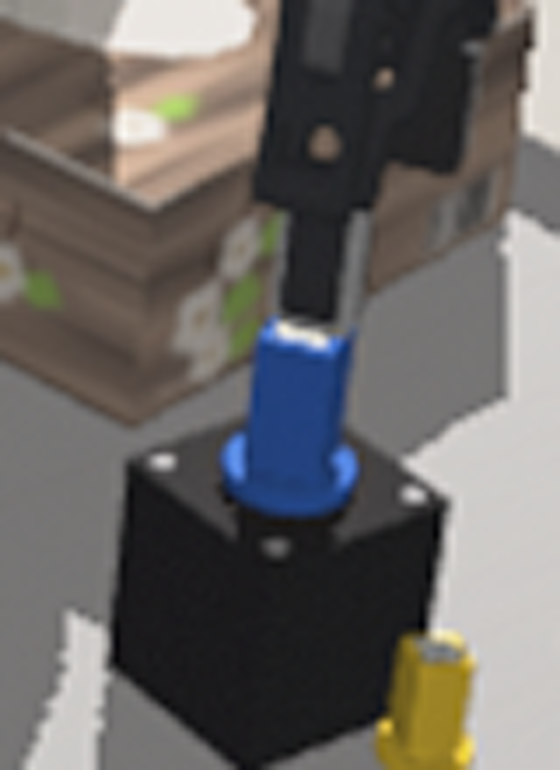

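During the fast descent the TCP drifted sideways. I correct it with slower rows.

```bash
python3 -m pendant '[[[0.4,0.6,0],[0.1,0.2,0.5],0],[[0.27,0.48,0],[0.1,0.1,0.4],0],[[0,0,0],[0,0,0],0],[[0,0,0],[0,0,0],0]]'; python3 st.py
```

```text
clock: 2.68
position: [0.4749, -0.2571, 0.1536]
ee_rot: [0.87, -0.492, 0.003, 0.003]
ft_force: [0.5, -0.0, 0.6]
grip_width: 0.996
2.675 [ 0.4749 -0.2571  0.1536] x -59.004847634558466 tilt deg [ 0.1031 -0.4589] z -0.9999663017299295 F [ 0.5087 -0.0496  0.6161] T [-0.0582 -0.0399  0.0309] w 0.9959990486486133
```

```bash
python3 -m pendant '[[[-0.25,0.1,-1],[0.5,0.1,0],0],[[0,0,0],[0,0,0],0],[[0,0,0],[0,0,0],0]]'; python3 st.py;  python3 - <<'E'
from h import *
s=Cam("scene"); s.crop(400,160,480,270,7,"pics/s5.png")
o=manip.get_obs(); r=R.from_quat(o["ee_rot"]).as_matrix(); p=o["position"]
for h in(-.04,0,.017): print((s.proj(p+r[:,2]*h)-[400,160])*7)
E
```

```text
clock: 3.05
position: [0.4719, -0.2562, 0.1426]
ee_rot: [0.87, -0.493, -0.001, -0.0]
ft_force: [0.2, -1.2, 0.5]
grip_width: 0.999
3.05 [ 0.4719 -0.2562  0.1426] x -59.03020378736082 tilt deg [-0.0318  0.0831] z -0.9999987934073283 F [ 0.164  -1.1615  0.4976] T [-0.0128  0.0082 -0.0401] w 0.9986470723913294
[335.18948667 116.726331  ]
[317.66974831 251.05231132]
[310.43828902 306.49679564]
```

View pics/s5.png

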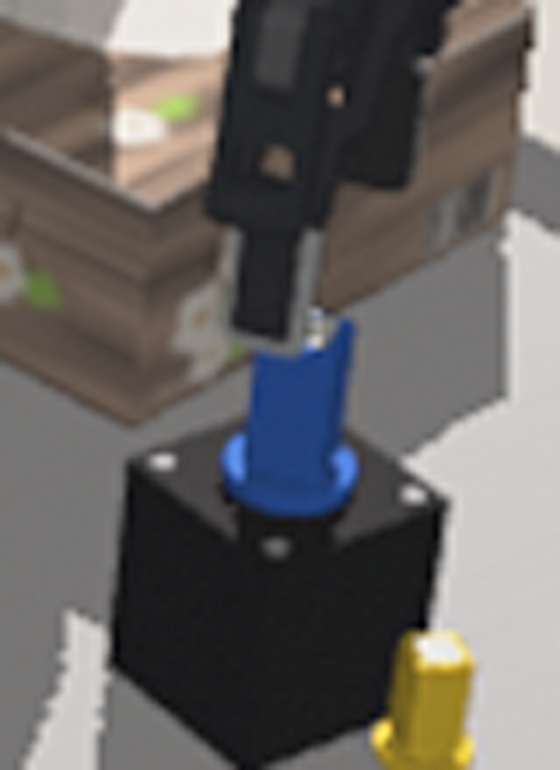

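Run:
```python
from h import *
s=Cam("scene")
o=manip.get_obs(); r=R.from_quat(o["ee_rot"]).as_matrix(); p=o["position"]
for d in (.0425,.05):
  for sg in(1,-1):
    for w in(-.011,.011): print(d,sg,w,(s.proj(p+r[:,2]*.004-sg*r[:,0]*d+r[:,1]*w)-[400,160])*7)
```

```text
0.0425 1 -0.011 [224.11674519 329.71899467]
0.0425 1 0.011 [306.59319088 350.11807917]
0.0425 -1 -0.011 [324.45689296 182.18259314]
0.0425 -1 0.011 [403.17314879 200.50777152]
0.05 1 -0.011 [214.71792469 343.5386689 ]
0.05 1 0.011 [297.54288645 364.13774597]
0.05 -1 -0.011 [332.79919684 169.91638144]
0.05 -1 0.011 [411.1995791  188.07417003]
```

```bash
python3 -m pendant '[[[0.1,0.05,-1.2],[0,0,0],0],[[0,0,-1.2],[0,0,0],0],[[0,0,-1.2],[0,0,0],0],[[0,0,-0.7],[0,0,0],0],[[0,0,0],[0,0,0],0],[[0,0,0],[0,0,0],0]]'; python3 st.py
```

```text
clock: 3.9
position: [0.4726, -0.2554, 0.0959]
ee_rot: [0.87, -0.493, -0.001, -0.001]
ft_force: [0.0, 0.0, 0.5]
grip_width: 1.003
3.9 [ 0.4726 -0.2554  0.0959] x -59.01827735873092 tilt deg [-0.0883  0.1204] z -0.9999966044441585 F [0.0102 0.001  0.4758] T [ 0.004  -0.0733 -0.0165] w 1.0026889597284248
```

```bash
python3 -m pendant '[[[0,0,0],[0,0,0],120],[[0,0,0],[0,0,0],160],[[0,0,0],[0,0,0],200],[[0,0,0],[0,0,0],255],[[0,0,0],[0,0,0],255],[[0,0,0],[0,0,0],255]]' 25; python3 st.py
```

```text
clock: 4.65
position: [0.4731, -0.2557, 0.0969]
ee_rot: [0.87, -0.493, -0.0, -0.0]
ft_force: [-0.2, 0.4, 0.2]
grip_width: 0.255
4.65 [ 0.4731 -0.2557  0.0969] x -59.02207096979485 tilt deg [-0.0033  0.0635] z -0.9999993845351738 F [-0.2352  0.4208  0.1977] T [ 0.0461 -0.0564 -0.0279] w 0.2545358939883849
```

```bash
python3 -m pendant '[[[0,0,0],[0,0,0],255],[[0,0,0],[0,0,0],255],[[0,0,0],[0,0,0],255]]' 100; python3 st.py; python3 -m pendant '[[[0,0,0.5],[0,0,0],255],[[0,0,1],[0,0,0],255],[[0,0,1.2],[0,0,0],255],[[0,0,0],[0,0,0],255]]';  python3 st.py
```

```text
clock: 5.03
position: [0.4732, -0.2557, 0.0971]
ee_rot: [0.87, -0.493, -0.0, -0.001]
ft_force: [0.4, -0.0, 0.4]
grip_width: 0.243
5.025 [ 0.4732 -0.2557  0.0971] x -59.021521885532785 tilt deg [0.0096 0.0605] z -0.9999994283917845 F [ 0.4245 -0.0034  0.3988] T [ 0.0442  0.0105 -0.0436] w 0.24343294075903368
clock: 5.52
position: [0.4732, -0.2557, 0.1262]
ee_rot: [0.87, -0.493, -0.0, -0.0]
ft_force: [-0.4, 0.7, -0.9]
grip_width: 0.245
5.525 [ 0.4732 -0.2557  0.1262] x -59.02087146536347 tilt deg [0.0151 0.0542] z -0.999999518014902 F [-0.4363  0.7391 -0.9027] T [-0.0219 -0.0369  0.0019] w 0.24475224711174953
```

```bash
python3 -m pendant '[[[0,0,1.2],[0,0,0],255],[[0,0,1.5],[0,0,0],255],[[0,0,1.5],[0,0,0],255],[[0,0,1.5],[0,0,0],255],[[0,0,1.5],[0,0,0],255],[[0,0,1.5],[0,0,0],255],[[0,0,0.6],[0,0,0],255],[[0,0,0],[0,0,0],255]]';  python3 st.py
python3 - <<'E'
from h import *
s=Cam("scene"); cv2.imwrite("pics/s6.png",s.im[:,:,::-1])
E
```

```text
clock: 6.52
position: [0.4733, -0.2557, 0.2267]
ee_rot: [0.87, -0.493, 0.001, -0.0]
ft_force: [-0.1, -0.6, -0.6]
grip_width: 0.245
6.525 [ 0.4733 -0.2557  0.2267] x -59.01797063475879 tilt deg [0.0863 0.0073] z -0.9999988576386243 F [-0.0889 -0.582  -0.5575] T [ 0.0548 -0.0235  0.0223] w 0.244623996828188
```

View pics/s6.png

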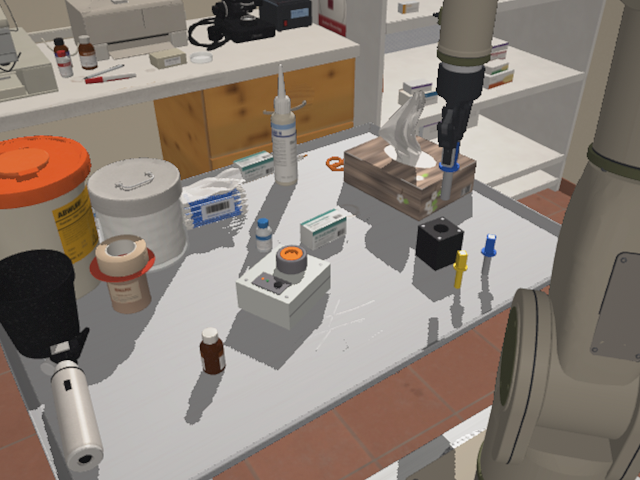

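The pusher hangs upright in the gripper at scene (450,170), and the empty stand hole shows at (442,230). Now I go over the well.

```bash
python3 -m pendant '[[[0.4,2,0],[0,0,0],255],[[0.6,3.2,0],[0,0,0],255],[[0.8,3.8,0],[0,0,0],255],[[0.8,3.8,0],[0,0,0],255],[[0.8,3.8,0],[0,0,0],255],[[0.8,3.8,0],[0,0,0],255],[[0.7,3.5,0],[0,0,0],255],[[0.6,2.8,0],[0,0,0],255],[[0.4,2,0],[0,0,0],255],[[0,0,0],[0,0,0],255],[[0,0,0],[0,0,0],255]]';  python3 st.py
```

```text
clock: 7.95
position: [0.5279, 0.0534, 0.2208]
ee_rot: [0.872, -0.489, -0.005, -0.0]
ft_force: [0.2, 0.5, -1.5]
grip_width: 0.24
7.95 [0.5279 0.0534 0.2208] x -58.499381657417565 tilt deg [-0.4568  0.2847] z -0.9999558705871825 F [ 0.2312  0.4874 -1.5477] T [-0.028  -0.0306  0.0348] w 0.24014445302424162
```

```bash
python3 -m pendant '[[[0.2,-0.8,0],[-0.3,-0.45,-0.5],255],[[0.2,-0.6,0],[0,0,0],255],[[0,0,0],[0,0,0],255],[[0,0,0],[0,0,0],255]]';  python3 st.py
```

```text
clock: 8.45
position: [0.5319, 0.0354, 0.2207]
ee_rot: [0.869, -0.495, 0.0, 0.001]
ft_force: [0.2, -0.1, -1.0]
grip_width: 0.246
8.45 [0.5319 0.0354 0.2207] x -59.286241481201984 tilt deg [ 0.0092 -0.0966] z -0.99999856585343 F [ 0.2221 -0.0663 -0.9867] T [0.0013 0.0431 0.012 ] w 0.24589877740204408
```

```bash
python3 -m pendant '[[[0.05,0.27,-1],[0,0,0.25],255],[[0,0,-1.5],[0,0,0],255],[[0,0,-0.5],[0,0,0],255],[[0,0,0],[0,0,0],255],[[0,0,0],[0,0,0],255]]';  python3 st.py
python3 - <<'E'
from h import *
s=Cam("scene"); s.crop(260,160,330,280,6,"pics/s7.png");t=Cam("top"); t.crop(250,200,340,290,6,"pics/t7.png")
o=manip.get_obs(); r=R.from_quat(o["ee_rot"]).as_matrix(); p=o["position"]
for h in(.091,.027): print((s.proj(p+r[:,2]*h)-[260,160])*6)
E
```

```text
clock: 9.07
position: [0.5319, 0.0388, 0.1877]
ee_rot: [0.87, -0.492, -0.0, 0.001]
ft_force: [0.2, -0.6, -0.6]
grip_width: 0.243
9.075 [0.5319 0.0388 0.1877] x -58.97400944545411 tilt deg [-0.0755 -0.0749] z -0.9999982761651187 F [ 0.1762 -0.5775 -0.5761] T [ 0.047  -0.0068  0.0598] w 0.24273613617696027
[182.45908885 542.17738237]
[174.4026025  355.78715945]
```

View pics/s7.png

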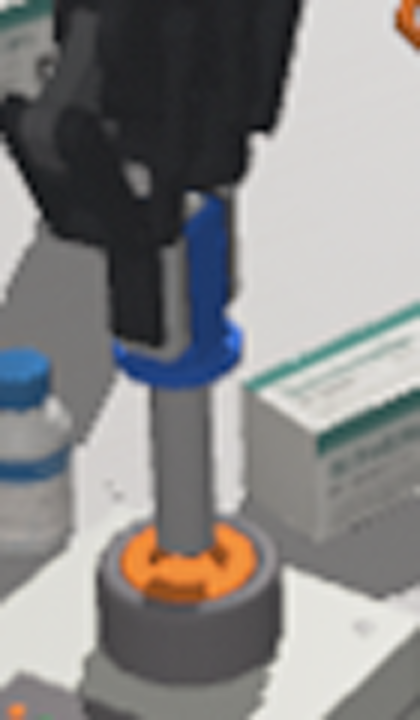

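View pics/t7.png

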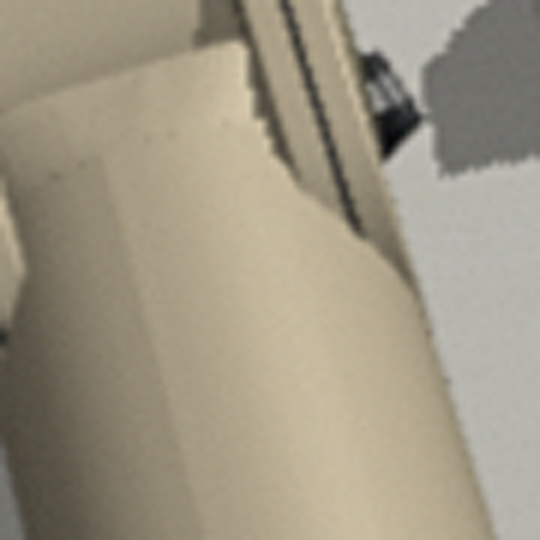

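Run:
```python
from h import *
np.set_printoptions(precision=4,suppress=True)
s=Cam("scene")
o=manip.get_obs(); r=R.from_quat(o["ee_rot"]).as_matrix(); p=o["position"]
f=8;b=(275,222,310,262)
im=cv2.resize(s.im[b[1]:b[3],b[0]:b[2]],None,fx=f,fy=f,interpolation=cv2.INTER_CUBIC)
h=cv2.cvtColor(im,cv2.COLOR_RGB2HSV).astype(int)
print("rows: left/right of shaft by strongest gradients")
g=h[...,2]
for v in (228,232,236,240,244,247,249,250,251,252,253,254):
    y=int((v-b[1]+.5)*f); row=im[y].astype(int)
    sat=h[y,:,1]; m=(sat<70)&(row.max(1)<150)
    k=cv2.connectedComponentsWithStats(m.astype(np.uint8)[None]); 
    seg=[( (q[0]+0)/f-.5+b[0],(q[0]+q[2])/f-.5+b[0]) for q in k[2][1:] if q[2]>12]
    print(v,np.round(seg,2).tolist())
a=np.linspace(0,2*np.pi,72); tip=p+r[:,2]*.091
c=np.array([s.proj(tip+.009*(np.cos(x)*r[:,0]+np.sin(x)*r[:,1])) for x in a]); print("pred tip",s.proj(tip),c.min(0),c.max(0))
print("pred cap centre scene",s.proj([.5332,.0371,.09]))
J=np.array([s.proj(tip+[.001,0,0])-s.proj(tip),s.proj(tip+[0,.001,0])-s.proj(tip)]).T; print("J px/mm",J, tip)
cv2.imwrite("pics/s8.png",cv2.resize(im[:,:,::-1],None,fx=2,fy=2,interpolation=cv2.INTER_NEAREST))
```

```text
rows: left/right of shaft by strongest gradients
228 [[284.38, 294.75], [300.25, 305.62]]
232 [[284.38, 294.88], [300.0, 309.5]]
236 [[284.62, 295.0], [300.38, 309.5]]
240 [[285.0, 295.12], [300.12, 309.5]]
244 [[285.38, 295.38], [299.38, 309.5]]
247 [[281.75, 284.25], [285.25, 295.0], [298.0, 309.5]]
249 [[278.62, 280.88], [286.12, 294.75], [301.0, 309.5]]
250 [[278.0, 280.12], [286.12, 294.88], [301.75, 309.5]]
251 [[277.25, 279.88], [287.12, 293.62], [302.12, 304.12], [304.75, 309.5]]
252 [[276.38, 279.25], [302.5, 304.12], [304.88, 309.5]]
253 [[276.12, 279.25], [302.5, 304.25], [304.88, 309.5]]
254 [[275.75, 279.38], [302.38, 304.25], [304.38, 306.75]]
pred tip [290.4064 250.3163] [285.201  247.2995] [295.611  253.3739]
pred cap centre scene [290.9147 252.9278]
J px/mm [[-0.2878 -0.502 ]
 [-0.2844  0.1816]] [0.532  0.0386 0.0969]
```

View pics/s8.png

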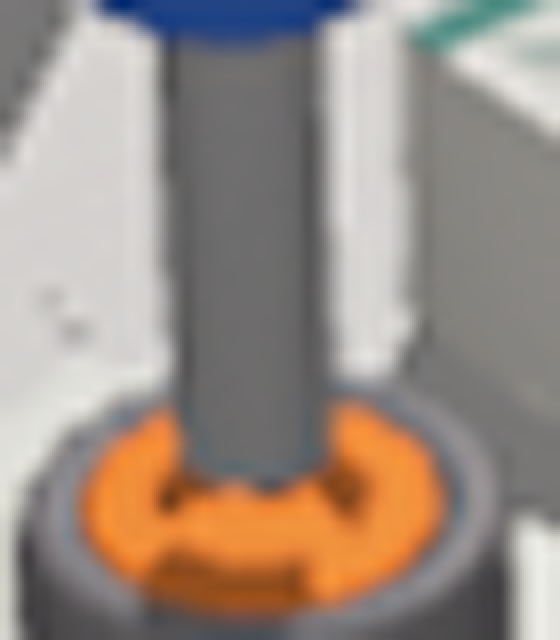

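Run:
```python
from h import *
from scipy.optimize import least_squares
np.set_printoptions(precision=4,suppress=True)
s=Cam("scene"); P=s.cloud()
o=manip.get_obs(); p=o["position"]
m=np.zeros((480,640),bool); m[228:249,286:294]=1
q=P[m]; q=q[(abs(q[:,0]-p[0])<.03)&(abs(q[:,1]-p[1])<.03)&(q[:,2]>.098)&(q[:,2]<.158)]
f=least_squares(lambda c:np.hypot(q[:,0]-c[0],q[:,1]-c[1])-.009,p[:2]-[.0,.0],loss="soft_l1",f_scale=.001); print("shaft centre by depth",f.x,len(q),np.std(f.fun), q[:,2].min(),q[:,2].max())
# tube outer wall by depth, z .068..0.086
w=P[(abs(P[...,0]-.532)<.04)&(abs(P[...,1]-.037)<.04)&(P[...,2]>.069)&(P[...,2]<.086)]
f=least_squares(lambda c:np.hypot(w[:,0]-c[0],w[:,1]-c[1])-.026,[.532,.037],loss="soft_l1",f_scale=.001); print("tube centre by depth",f.x,len(w),np.std(f.fun))
for v in range(240,254): print(v, s.d[v,288:293], P[v,290])
```

```text
shaft centre by depth [0.5318 0.0372] 168 0.0012925748599775088 0.10411032575076096 0.15061860875016864
tube centre by depth [0.5306 0.0374] 258 0.0036054868937444385
240 [1.0478 1.0484 1.0474 1.0467 1.0483] [0.5243 0.0427 0.1247]
241 [1.0477 1.0503 1.0524 1.047  1.0492] [0.5271 0.0413 0.1205]
242 [1.049  1.0518 1.0526 1.0489 1.0491] [0.5264 0.0417 0.119 ]
243 [1.0555 1.0497 1.052  1.0507 1.0558] [0.5251 0.0425 0.1179]
244 [1.0538 1.0506 1.053  1.0508 1.055 ] [0.525  0.0426 0.116 ]
245 [1.0592 1.0538 1.0553 1.0535 1.0507] [0.5259 0.0422 0.1132]
246 [1.0529 1.0503 1.0574 1.0562 1.0532] [0.5265 0.0419 0.1106]
247 [1.058  1.0578 1.0568 1.0551 1.0584] [0.5252 0.0427 0.1096]
248 [1.0622 1.0597 1.0574 1.0565 1.0594] [0.5248 0.043  0.1079]
249 [1.0608 1.0598 1.0568 1.0585 1.0597] [0.5236 0.0438 0.1068]
250 [1.0617 1.0628 1.0611 1.0608 1.061 ] [0.5258 0.0427 0.1029]
251 [1.0604 1.0607 1.0608 1.0591 1.0632] [0.5248 0.0433 0.1017]
252 [1.0883 1.0837 1.0798 1.0811 1.0829] [0.5375 0.0365 0.0891]
253 [1.0801 1.0766 1.0762 1.0789 1.0792] [0.5341 0.0384 0.0898]
```

Both checks put the tip 1–2.5 mm too far in +x. I shift it and descend carefully.

```bash
python3 -m pendant '[[[-0.15,0.05,-0.1],[-0.05,0.05,0],255],[[0,0,-0.3],[0,0,0],255],[[0,0,0],[0,0,0],255],[[0,0,0],[0,0,0],255]]';  python3 st.py
python3 - <<'E'
from h import *
s=Cam("scene"); s.crop(270,225,312,275,12,"pics/s9.png")
E
```

```text
clock: 9.78
position: [0.5305, 0.0392, 0.1839]
ee_rot: [0.87, -0.492, 0.0, 0.001]
ft_force: [-0.3, 0.1, -0.7]
grip_width: 0.246
9.775 [0.5305 0.0392 0.1839] x -58.9893610441786 tilt deg [-0.0699 -0.1408] z -0.9999962389652849 F [-0.3235  0.0756 -0.7276] T [ 0.0639  0.0256 -0.0856] w 0.24582393132903174
```

View pics/s9.png

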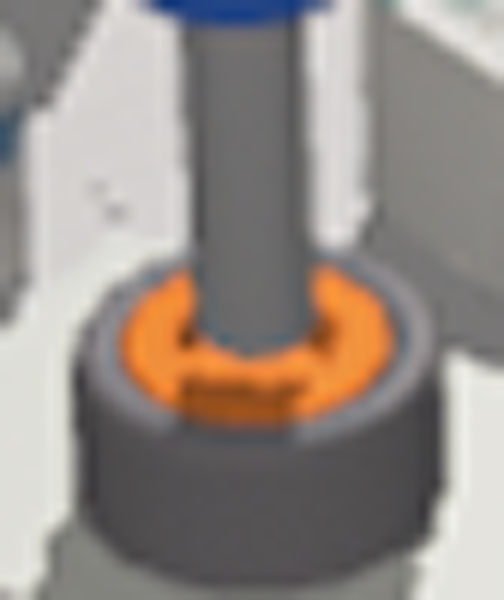

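```bash
python3 -m pendant '[[[0,-0.05,-0.2],[0.1,0,0],255],[[0,0,-0.1],[0,0,0],255],[[0,0,0],[0,0,0],255],[[0,0,0],[0,0,0],255]]';  python3 st.py; python3 -m pendant '[[[0,0,-0.1],[0,0,0],255],[[0,0,0],[0,0,0],255]]';  python3 st.py;python3 -m pendant '[[[0,0,-0.1],[0,0,0],255],[[0,0,0],[0,0,0],255]]';  python3 st.py
```

```text
clock: 10.32
position: [0.5306, 0.0386, 0.1807]
ee_rot: [0.87, -0.492, -0.0, 0.001]
ft_force: [-0.3, 0.1, -0.8]
grip_width: 0.245
10.325 [0.5306 0.0386 0.1807] x -58.99611720878291 tilt deg [-0.073  -0.0337] z -0.9999990155261116 F [-0.2552  0.0929 -0.8114] T [-0.0061  0.0325  0.0463] w 0.24537093189358308
clock: 10.58
position: [0.5306, 0.0386, 0.1797]
ee_rot: [0.87, -0.492, -0.0, 0.001]
ft_force: [0.4, 0.5, -1.4]
grip_width: 0.246
10.575 [0.5306 0.0386 0.1797] x -58.996118565022776 tilt deg [-0.0705 -0.0323] z -0.9999990832175534 F [ 0.3962  0.5271 -1.3513] T [-0.0191 -0.0707 -0.0323] w 0.24611081627466216
clock: 10.82
position: [0.5306, 0.0386, 0.1786]
ee_rot: [0.87, -0.492, -0.0, 0.001]
ft_force: [0.6, -1.0, -1.0]
grip_width: 0.244
10.825 [0.5306 0.0386 0.1786] x -58.99142161290489 tilt deg [-0.0702 -0.0365] z -0.9999990452101422 F [ 0.6369 -1.0103 -1.0001] T [ 0.0502 -0.0346 -0.0013] w 0.24361214112520815
```

```bash
for i in 1 ; do python3 -m pendant '[[[0,0,-0.1],[0,0,0],255],[[0,0,0],[0,0,0],255]]'; done; python3 -m pendant '[[[0,0,-0.1],[0,0,0],255],[[0,0,0],[0,0,0],255]]';python3 -m pendant '[[[0,0,-0.1],[0,0,0],255],[[0,0,0],[0,0,0],255]]';python3 -m pendant '[[[0,0,-0.1],[0,0,0],255],[[0,0,0],[0,0,0],255]]'
python3 - <<'E'
from h import *
s=Cam("scene"); s.crop(270,225,312,275,12,"pics/s10.png")
E
```

```text
clock: 11.08
position: [0.5306, 0.0386, 0.1775]
ee_rot: [0.87, -0.492, -0.0, 0.001]
ft_force: [-0.6, 1.7, -1.2]
grip_width: 0.245
clock: 11.32
position: [0.5306, 0.0386, 0.1765]
ee_rot: [0.87, -0.492, -0.0, 0.0]
ft_force: [0.5, 0.0, -0.6]
grip_width: 0.245
clock: 11.58
position: [0.5307, 0.0387, 0.1756]
ee_rot: [0.87, -0.492, -0.0, 0.0]
ft_force: [0.1, -0.6, -0.9]
grip_width: 0.245
clock: 11.82
position: [0.5308, 0.0387, 0.1746]
ee_rot: [0.87, -0.492, -0.0, 0.0]
ft_force: [-0.1, 1.4, 0.1]
grip_width: 0.246
```

View pics/s10.png

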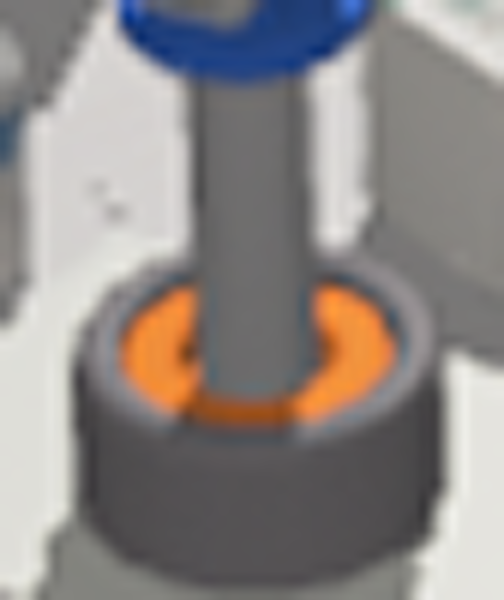

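Contact comes at TCP z ≈ 0.175 with the shaft inside the recess, centred between its dark edges at crop (185,350) and (322,350). Now I press in small steps and feel for the click.

```bash
python3 -m pendant '[[[0,0,-0.1],[0,0,0],255],[[0,0,-0.1],[0,0,0],255],[[0,0,0],[0,0,0],255]]';python3 -m pendant '[[[0,0,-0.1],[0,0,0],255],[[0,0,-0.1],[0,0,0],255],[[0,0,0],[0,0,0],255]]'; python3 st.py
```

```text
clock: 12.25
position: [0.5308, 0.0386, 0.1725]
ee_rot: [0.87, -0.492, -0.0, 0.0]
ft_force: [-0.8, -0.1, 0.2]
grip_width: 0.25
clock: 12.62
position: [0.5308, 0.0387, 0.1704]
ee_rot: [0.87, -0.492, -0.0, 0.0]
ft_force: [-0.1, 0.9, 0.7]
grip_width: 0.245
12.625 [0.5308 0.0387 0.1704] x -58.990633395914315 tilt deg [-0.0313 -0.0329] z -0.9999996854344693 F [-0.1363  0.8652  0.6651] T [ 0.012   0.0575 -0.0128] w 0.24466736166206143
```

```bash
python3 -m pendant '[[[0,0,-0.1],[0,0,0],255],[[0,0,-0.1],[0,0,0],255],[[0,0,0],[0,0,0],255]]';python3 -m pendant '[[[0,0,-0.1],[0,0,0],255],[[0,0,-0.1],[0,0,0],255],[[0,0,0],[0,0,0],255]]'; python3 -m pendant '[[[0,0,-0.1],[0,0,0],255],[[0,0,-0.1],[0,0,0],255],[[0,0,0],[0,0,0],255]]'
```

```text
clock: 13.0
position: [0.5309, 0.0387, 0.1684]
ee_rot: [0.87, -0.492, -0.0, 0.0]
ft_force: [-1.3, 0.6, 0.1]
grip_width: 0.245
clock: 13.38
position: [0.5309, 0.0387, 0.1663]
ee_rot: [0.87, -0.492, 0.0, 0.0]
ft_force: [-0.2, -0.3, 0.2]
grip_width: 0.246
clock: 13.75
position: [0.531, 0.0387, 0.1642]
ee_rot: [0.87, -0.492, 0.0, 0.0]
ft_force: [-0.8, 0.1, 0.3]
grip_width: 0.245
```

```bash
python3 -m pendant '[[[0,0,-0.1],[0,0,0],255],[[0,0,-0.1],[0,0,0],255],[[0,0,0],[0,0,0],255]]'
python3 - <<'E'
from h import *
s=Cam("scene"); s.crop(270,205,312,275,9,"pics/s11.png")
E
```

```text
clock: 14.12
position: [0.531, 0.0387, 0.1622]
ee_rot: [0.87, -0.492, 0.0, 0.0]
ft_force: [-0.3, 0.3, 1.0]
grip_width: 0.244
```

View pics/s11.png

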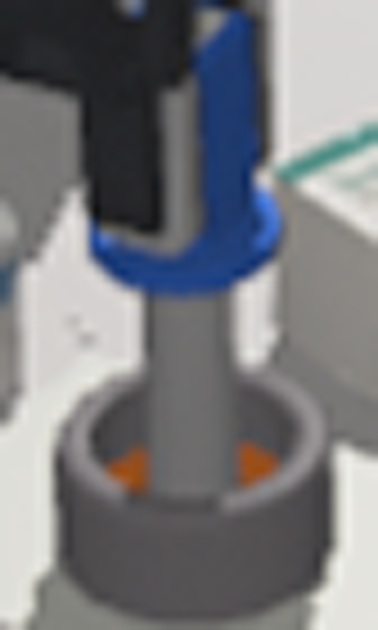

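The cap follows the shaft down the tube, and the orange shows evenly left and right, so it is level. I continue.

```bash
python3 -m pendant '[[[0,0,-0.1],[0,0,0],255],[[0,0,-0.1],[0,0,0],255],[[0,0,0],[0,0,0],255]]'; python3 -m pendant '[[[0,0,-0.1],[0,0,0],255],[[0,0,-0.1],[0,0,0],255],[[0,0,0],[0,0,0],255]]';python3 -m pendant '[[[0,0,-0.1],[0,0,0],255],[[0,0,-0.1],[0,0,0],255],[[0,0,0],[0,0,0],255]]'
```

```text
clock: 14.55
position: [0.5315, 0.0389, 0.1615]
ee_rot: [0.87, -0.492, 0.001, 0.0]
ft_force: [-1.4, -0.4, 3.6]
grip_width: 0.245
clock: 14.92
position: [0.5321, 0.039, 0.1613]
ee_rot: [0.87, -0.492, 0.002, -0.0]
ft_force: [-1.2, -1.1, 5.2]
grip_width: 0.243
clock: 15.3
position: [0.5328, 0.0392, 0.1612]
ee_rot: [0.87, -0.492, 0.003, -0.0]
ft_force: [-1.0, -0.3, 4.6]
grip_width: 0.241
```

```bash
python3 st.py; python3 -m pendant '[[[-0.15,-0.03,-0.15],[0,0,0],255]]'; python3 st.py
```

```text
15.3 [0.5328 0.0392 0.1612] x -58.99716529822066 tilt deg [ 0.2794 -0.118 ] z -0.999985988317909 F [-1.0145 -0.3322  4.5518] T [-0.1443  0.4027  0.0246] w 0.2411012031761587
clock: 15.42
position: [0.5323, 0.0392, 0.1608]
ee_rot: [0.87, -0.492, 0.004, -0.001]
ft_force: [0.6, -0.1, 12.1]
grip_width: 0.242
15.425 [0.5323 0.0392 0.1608] x -58.998318021732615 tilt deg [ 0.4345 -0.1065] z -0.9999695186401215 F [ 0.5739 -0.113  12.058 ] T [-0.0085 -0.0894  0.003 ] w 0.24219404864439129
```

```bash
python3 -m pendant '[[[-0.1,-0.03,-0.15],[0.1,0.4,0],255]]'; python3 st.py; python3 -m pendant '[[[-0.05,0,-0.15],[0.1,0.2,0],255]]'; python3 st.py
```

```text
clock: 15.55
position: [0.5326, 0.039, 0.1607]
ee_rot: [0.87, -0.492, 0.002, -0.001]
ft_force: [0.3, -0.1, 11.8]
grip_width: 0.248
15.55 [0.5326 0.039  0.1607] x -58.99549440052705 tilt deg [ 0.2314 -0.0028] z -0.9999918431956114 F [ 0.3497 -0.1328 11.7743] T [-0.0468 -0.0606 -0.0122] w 0.24794634622577957
clock: 15.68
position: [0.5331, 0.0391, 0.1605]
ee_rot: [0.87, -0.492, 0.001, -0.001]
ft_force: [-2.2, -0.4, 12.1]
grip_width: 0.245
15.675 [0.5331 0.0391 0.1605] x -59.0042758183734 tilt deg [0.1686 0.086 ] z -0.9999945443650584 F [-2.162  -0.4166 12.081 ] T [-0.2849  0.6834 -0.0182] w 0.24455046886053464
```

```bash
python3 -m pendant '[[[-0.25,-0.05,-0.18],[-0.1,0.3,0],255]]'; python3 st.py; python3 -m pendant '[[[-0.2,0,-0.2],[0,0.2,0],255]]'; python3 st.py
```

```text
clock: 15.8
position: [0.5323, 0.0389, 0.1603]
ee_rot: [0.87, -0.492, 0.001, -0.001]
ft_force: [2.9, -0.2, 10.1]
grip_width: 0.244
15.8 [0.5323 0.0389 0.1603] x -59.00677285194506 tilt deg [0.1126 0.0154] z -0.9999980311487326 F [ 2.9479 -0.1864 10.1061] T [ 0.2421 -0.7386  0.0288] w 0.2435815724105025
clock: 15.92
position: [0.532, 0.0391, 0.1599]
ee_rot: [0.87, -0.493, 0.001, -0.001]
ft_force: [1.6, -0.2, 11.9]
grip_width: 0.252
15.925 [0.532  0.0391 0.1599] x -59.013375557964956 tilt deg [0.167  0.0227] z -0.9999956747217366 F [ 1.5616 -0.1861 11.8579] T [-0.2194 -0.4081  0.0106] w 0.2521288775091879
```

```bash
python3 -m pendant '[[[-0.15,-0.05,-0.2],[0,0.25,0],255]]'; python3 -m pendant '[[[-0.15,0,-0.2],[0,0.2,0],255]]'; python3 st.py;  python3 -m pendant '[[[-0.15,-0.05,-0.22],[0,0.2,0],255]]'; python3 -m pendant '[[[-0.15,0,-0.22],[0,0.2,0],255]]'; python3 st.py
```

```text
clock: 16.05
position: [0.5321, 0.039, 0.1595]
ee_rot: [0.87, -0.492, 0.001, -0.001]
ft_force: [0.1, 0.9, 10.2]
grip_width: 0.248
clock: 16.18
position: [0.532, 0.0391, 0.1589]
ee_rot: [0.87, -0.493, 0.001, -0.001]
ft_force: [1.1, -0.7, 8.5]
grip_width: 0.239
16.175 [0.532  0.0391 0.1589] x -59.01085518541373 tilt deg [0.1611 0.045 ] z -0.9999957398484478 F [ 1.0606 -0.7366  8.5271] T [-0.2935 -0.2595 -0.0287] w 0.2386500471758968
clock: 16.3
position: [0.5319, 0.0389, 0.1579]
ee_rot: [0.87, -0.493, 0.001, -0.001]
ft_force: [0.4, 1.2, 7.2]
grip_width: 0.246
clock: 16.42
position: [0.5316, 0.0389, 0.1567]
ee_rot: [0.87, -0.493, 0.001, -0.001]
ft_force: [1.2, -0.0, 5.0]
grip_width: 0.245
16.425 [0.5316 0.0389 0.1567] x -59.017468531714435 tilt deg [0.1444 0.0708] z -0.9999960592313094 F [ 1.2328 -0.0313  5.0078] T [-0.1145 -0.4631  0.018 ] w 0.24463003687101453
```

The force has peaked at about 12 N and is now falling. I use smaller steps.

```bash
python3 -m pendant '[[[-0.05,0,-0.1],[0,0.1,0],255]]'; python3 -m pendant '[[[-0.05,0,-0.1],[0,0.1,0],255]]'; python3 -m pendant '[[[-0.05,0,-0.1],[0,0.1,0],255]]';python3 -m pendant '[[[0,0,0],[0,0,0],255]]'; python3 st.py
```

```text
clock: 16.55
position: [0.5317, 0.039, 0.1561]
ee_rot: [0.87, -0.493, 0.001, -0.001]
ft_force: [0.2, 0.5, 4.3]
grip_width: 0.248
clock: 16.68
position: [0.5316, 0.039, 0.1553]
ee_rot: [0.87, -0.493, 0.0, -0.001]
ft_force: [1.1, -0.3, 4.8]
grip_width: 0.248
clock: 16.8
position: [0.5313, 0.039, 0.1543]
ee_rot: [0.87, -0.493, -0.0, -0.001]
ft_force: [1.3, 0.2, 1.9]
grip_width: 0.25
clock: 16.92
position: [0.5307, 0.039, 0.1537]
ee_rot: [0.87, -0.493, -0.001, -0.0]
ft_force: [0.8, 0.8, -0.1]
grip_width: 0.245
16.925 [0.5307 0.039  0.1537] x -59.02085745018307 tilt deg [-0.0789  0.0858] z -0.9999979302556721 F [ 0.8472  0.7932 -0.0768] T [-0.001  -0.0824 -0.0178] w 0.24520467934184073
```

```bash
python3 -m pendant '[[[0,0,-0.06],[0,0,0],255],[[0,0,0],[0,0,0],255]]'; python3 -m pendant '[[[0,0,-0.06],[0,0,0],255],[[0,0,0],[0,0,0],255]]';  python3 -m pendant '[[[0,0,-0.06],[0,0,0],255],[[0,0,0],[0,0,0],255]]'; python3 st.py
```

```text
clock: 17.18
position: [0.5298, 0.0389, 0.1521]
ee_rot: [0.87, -0.493, -0.002, 0.0]
ft_force: [1.0, -0.1, -0.6]
grip_width: 0.243
clock: 17.42
position: [0.5298, 0.0388, 0.1513]
ee_rot: [0.87, -0.493, -0.002, 0.0]
ft_force: [0.9, -0.5, -0.4]
grip_width: 0.248
clock: 17.68
position: [0.5299, 0.0388, 0.151]
ee_rot: [0.87, -0.493, -0.002, 0.0]
ft_force: [0.6, 0.0, 1.0]
grip_width: 0.246
17.675 [0.5299 0.0388 0.151 ] x -59.021875256990846 tilt deg [-0.2039  0.08  ] z -0.9999926962717431 F [0.6053 0.0367 1.0094] T [-0.026   0.0437  0.0167] w 0.24555575317525924
```

```bash
python3 -m pendant '[[[0.05,0,-0.06],[0,-0.15,0],255]]'; python3 -m pendant '[[[0,0,-0.1],[0,0,0],255]]';  python3 -m pendant '[[[0,0,-0.1],[0,0,0],255]]'; python3 st.py
```

```text
clock: 17.8
position: [0.5303, 0.0389, 0.1506]
ee_rot: [0.87, -0.493, -0.001, -0.0]
ft_force: [-1.6, 0.8, 5.0]
grip_width: 0.245
clock: 17.92
position: [0.5305, 0.039, 0.1502]
ee_rot: [0.87, -0.493, -0.0, -0.0]
ft_force: [-2.7, 0.5, 10.8]
grip_width: 0.247
clock: 18.05
position: [0.5307, 0.0391, 0.15]
ee_rot: [0.87, -0.493, -0.0, -0.0]
ft_force: [-3.7, 0.2, 12.9]
grip_width: 0.243
18.05 [0.5307 0.0391 0.15  ] x -59.01487155181566 tilt deg [0.0108 0.0491] z -0.9999996148580934 F [-3.7048  0.1898 12.9259] T [-0.1879  1.0877 -0.0081] w 0.24286094204092315
```

A stiff stop of roughly 15 N/mm starts at TCP z ≈ 0.151. It comes 12 mm after the catches were first felt and just after the force drop, so the cap clicked and is on the buffer. I raise a little to check that it stays down.

```bash
python3 -m pendant '[[[0,0,0.1],[0,0,0],255],[[0,0,0.3],[0,0,0],255],[[0,0,0.8],[0,0,0],255],[[0,0,1.2],[0,0,0],255],[[0,0,0],[0,0,0],255]]'; python3 st.py; python3 -m pendant '[[[0,0,1.2],[0,0,0],255],[[0,0,1.5],[0,0,0],255],[[0,0,1.5],[0,0,0],255],[[0,0,1.5],[0,0,0],255],[[0,0,0],[0,0,0],255],[[0,0,0],[0,0,0],255]]'; python3 st.py
python3 - <<'E'
from h import *
s=Cam("scene"); s.crop(255,160,330,280,5,"pics/s12.png")
E
```

```text
clock: 18.68
position: [0.5304, 0.0391, 0.1754]
ee_rot: [0.87, -0.492, -0.0, -0.0]
ft_force: [-0.1, 0.3, -1.0]
grip_width: 0.246
18.675 [0.5304 0.0391 0.1754] x -59.00832463488199 tilt deg [-0.0132  0.0509] z -0.9999995783985518 F [-0.1473  0.2881 -1.0363] T [ 0.0598  0.0119 -0.0139] w 0.24567986365854927
clock: 19.42
position: [0.5305, 0.0391, 0.2371]
ee_rot: [0.87, -0.492, 0.0, -0.001]
ft_force: [0.5, 0.0, -1.7]
grip_width: 0.248
19.425 [0.5305 0.0391 0.2371] x -59.0100643776635 tilt deg [0.0574 0.0422] z -0.9999992263113202 F [ 0.5006  0.0174 -1.7112] T [ 0.0386  0.0195 -0.0078] w 0.24770829605433203
```

View pics/s12.png

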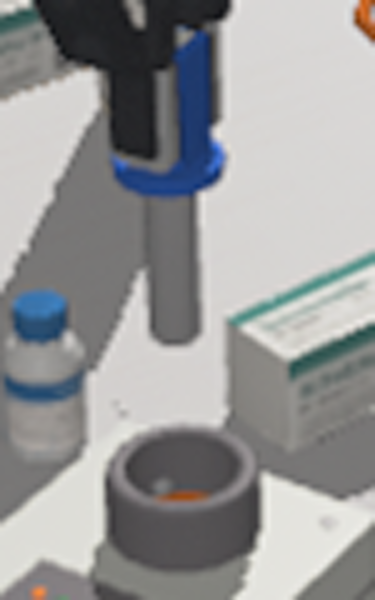

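The pusher is out at crop (175,330), and the cap stays deep in the tube (orange at (187,497), a steel ball visible at (162,485)). Now I go back to the stand.

```bash
python3 -m pendant '[[[-0.4,-1.5,0],[0,0,0],255],[[-0.6,-2.8,0],[0,0,0],255],[[-0.7,-3.6,0],[0,0,0],255],[[-0.7,-3.8,0],[0,0,0],255],[[-0.7,-3.8,0],[0,0,0],255],[[-0.7,-3.8,0],[0,0,0],255],[[-0.7,-3.5,0],[0,0,0],255],[[-0.5,-2.6,0],[0,0,0],255],[[-0.4,-1.6,0],[0,0,0],255],[[-0.1,-0.8,0],[0,0,0],255],[[0,0,0],[0,0,0],255],[[0,0,0],[0,0,0],255]]'; python3 st.py
```

```text
clock: 20.98
position: [0.466, -0.2541, 0.2327]
ee_rot: [0.869, -0.494, -0.004, 0.001]
ft_force: [-0.3, 1.2, -1.7]
grip_width: 0.244
20.975 [ 0.466  -0.2541  0.2327] x -59.20082644639057 tilt deg [-0.3876  0.1517] z -0.9999736089752677 F [-0.3396  1.1665 -1.7331] T [ 0.0219 -0.0306  0.002 ] w 0.24409104881830654
```

```bash
python3 -m pendant '[[[0.5,-0.12,0],[-0.15,-0.4,0.2],255],[[0.2,-0.04,0],[0,0,0],255],[[0,0,0],[0,0,0],255],[[0,0,-1],[0,0,0],255],[[0,0,-1.5],[0,0,0],255],[[0,0,-1.5],[0,0,0],255],[[0,0,-1],[0,0,0],255],[[0,0,0],[0,0,0],255],[[0,0,0],[0,0,0],255]]'; python3 st.py
```

```text
clock: 22.1
position: [0.4735, -0.2536, 0.1781]
ee_rot: [0.871, -0.491, -0.001, -0.0]
ft_force: [-0.1, -0.6, -0.4]
grip_width: 0.244
22.1 [ 0.4735 -0.2536  0.1781] x -58.80639373022347 tilt deg [-0.0407  0.0686] z -0.9999990320825787 F [-0.0769 -0.6135 -0.4255] T [-0.0079  0.0188  0.0355] w 0.2438014236108745
```

```bash
python3 -m pendant '[[[-0.03,-0.2,0],[0,0,-0.2],255],[[0,0,0],[0,0,0],255],[[0,0,0],[0,0,0],255]]'; python3 st.py
python3 - <<'E'
from h import *
from scipy.optimize import least_squares
np.set_printoptions(precision=4,suppress=True)
s=Cam("scene"); s.crop(410,150,480,270,6,"pics/s13.png")
t=Cam("top"); t.crop(400,235,490,335,6,"pics/t13.png")
o=manip.get_obs(); r=R.from_quat(o["ee_rot"]).as_matrix(); p=o["position"]
for h in(.091,.027): print((s.proj(p+r[:,2]*h)-[410,150])*6)
print("hole centre", [((s.proj([x,y,.07])-[410,150])*6) for x,y in((.4707,-.2557),(.4732,-.2564))])
E
```

```text
clock: 22.48
position: [0.4738, -0.256, 0.1792]
ee_rot: [0.87, -0.493, 0.0, -0.0]
ft_force: [1.0, -0.8, -1.7]
grip_width: 0.246
22.475 [ 0.4738 -0.256   0.1792] x -59.032936835714835 tilt deg [0.0559 0.0093] z -0.9999995103606354 F [ 0.967  -0.764  -1.7088] T [0.0315 0.0041 0.0118] w 0.2462253975618898
[187.98   421.5386]
[210.8392 245.4345]
hole centre [array([187.6432, 474.2853]), array([184.0879, 469.9342])]
```

View pics/s13.png

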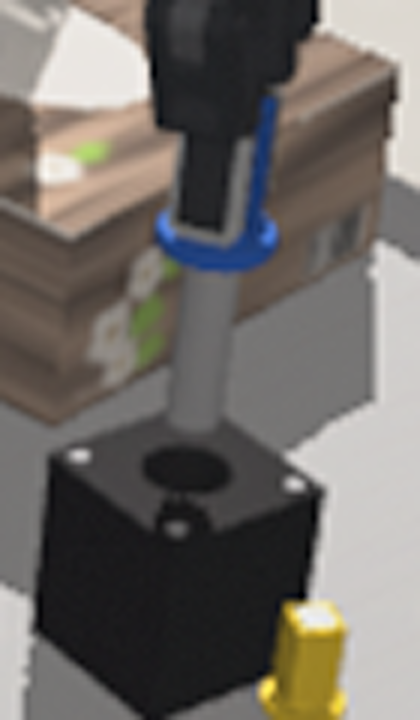

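View pics/t13.png

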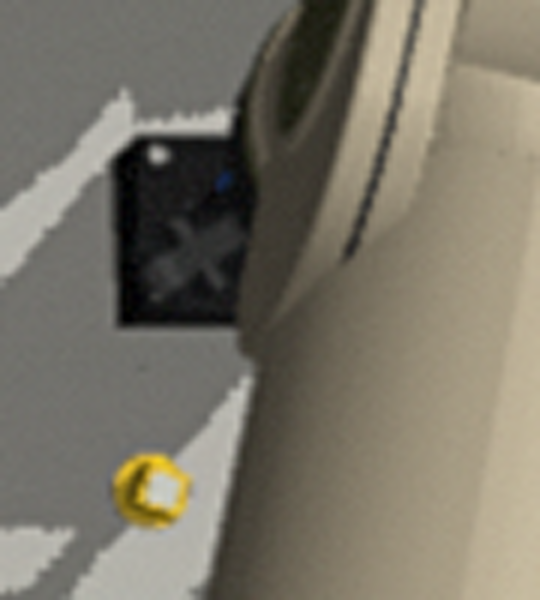

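The tip, moved down along its axis to the stand top, lands at about (189,465) in crop s13. The hole centre is at (187,467), which is within about 1 mm. I descend.

```bash
python3 -m pendant '[[[-0.1,0.05,-0.4],[0,0,0],255],[[0,0,-0.5],[0,0,0],255],[[0,0,-0.4],[0,0,0],255],[[0,0,0],[0,0,0],255],[[0,0,0],[0,0,0],255]]'; python3 st.py
```

```text
clock: 23.2
position: [0.4725, -0.2553, 0.1648]
ee_rot: [0.87, -0.493, 0.0, -0.0]
ft_force: [-0.2, -0.2, -0.8]
grip_width: 0.25
23.2 [ 0.4725 -0.2553  0.1648] x -59.0213527489318 tilt deg [0.0207 0.0323] z -0.9999997763049406 F [-0.2183 -0.2123 -0.8487] T [-0.0092  0.0006  0.0431] w 0.24958730663749973
```

```bash
python3 -m pendant '[[[0.03,-0.02,-0.3],[0,0,0],255],[[0,0,-0.3],[0,0,0],255],[[0,0,0],[0,0,0],255]]'; python3 -m pendant '[[[0,0,-0.3],[0,0,0],255],[[0,0,-0.3],[0,0,0],255],[[0,0,0],[0,0,0],255]]'; python3 st.py
```

```text
clock: 23.58
position: [0.4729, -0.2556, 0.1585]
ee_rot: [0.87, -0.493, 0.0, -0.0]
ft_force: [0.6, -0.3, -2.1]
grip_width: 0.245
clock: 23.95
position: [0.4729, -0.2556, 0.1521]
ee_rot: [0.87, -0.493, 0.0, -0.0]
ft_force: [-0.3, 0.9, -1.6]
grip_width: 0.242
23.95 [ 0.4729 -0.2556  0.1521] x -59.023868495545834 tilt deg [0.0291 0.0257] z -0.9999997701028244 F [-0.2545  0.8664 -1.6026] T [0.0056 0.0235 0.0095] w 0.24223650107547495
```

```bash
python3 -m pendant '[[[0.01,0,-0.8],[0,0,0],255],[[0,0,-0.8],[0,0,0],255],[[0,0,0],[0,0,0],255]]'; python3 st.py;  python3 -m pendant '[[[0,0,-0.8],[0,0,0],255],[[0,0,-0.8],[0,0,0],255],[[0,0,-0.6],[0,0,0],255],[[0,0,0],[0,0,0],255]]'; python3 st.py
```

```text
clock: 24.32
position: [0.4728, -0.2555, 0.1346]
ee_rot: [0.87, -0.493, -0.0, -0.0]
ft_force: [-0.7, 0.8, -1.1]
grip_width: 0.248
24.325 [ 0.4728 -0.2555  0.1346] x -59.02401495814113 tilt deg [0.0047 0.0403] z -0.999999749563018 F [-0.6885  0.8258 -1.0665] T [ 0.0419  0.0018 -0.0193] w 0.2475539003554892
clock: 24.82
position: [0.4727, -0.2554, 0.1109]
ee_rot: [0.87, -0.493, -0.0, -0.0]
ft_force: [0.3, -1.1, -1.0]
grip_width: 0.242
24.825 [ 0.4727 -0.2554  0.1109] x -59.02367985160685 tilt deg [-0.0119  0.0521] z -0.9999995649996456 F [ 0.338  -1.114  -0.9843] T [ 0.0122 -0.013   0.0314] w 0.24230267778454032
```

```bash
python3 -m pendant '[[[0.03,0,-0.4],[0,0,0],255],[[0,0,-0.3],[0,0,0],255],[[0,0,-0.2],[0,0,0],255],[[0,0,0],[0,0,0],255]]'; python3 st.py;  python3 -m pendant '[[[0,0,-0.15],[0,0,0],255],[[0,0,0],[0,0,0],255]]';python3 -m pendant '[[[0,0,-0.15],[0,0,0],255],[[0,0,0],[0,0,0],255]]'; python3 st.py
```

```text
clock: 25.32
position: [0.4733, -0.2555, 0.1016]
ee_rot: [0.87, -0.493, 0.0, -0.0]
ft_force: [0.3, -0.7, -1.7]
grip_width: 0.247
25.325 [ 0.4733 -0.2555  0.1016] x -59.0274650491142 tilt deg [0.0246 0.0349] z -0.9999997225646265 F [ 0.2763 -0.7473 -1.6649] T [ 0.0507 -0.014   0.0543] w 0.24732230245798384
clock: 25.58
position: [0.4734, -0.2556, 0.1002]
ee_rot: [0.87, -0.493, 0.0, -0.0]
ft_force: [-0.2, -0.5, -2.1]
grip_width: 0.243
clock: 25.82
position: [0.4734, -0.2557, 0.0987]
ee_rot: [0.87, -0.493, 0.0, -0.0]
ft_force: [0.2, -0.0, -1.3]
grip_width: 0.247
25.825 [ 0.4734 -0.2557  0.0987] x -59.02623309587079 tilt deg [0.0445 0.0176] z -0.9999996521241595 F [ 0.1657 -0.0329 -1.3154] T [ 0.0301 -0.0014 -0.0429] w 0.24701551566126012
```

```bash
python3 -m pendant '[[[0,0,-0.1],[0,0,0],255],[[0,0,0],[0,0,0],255]]';python3 -m pendant '[[[0,0,-0.1],[0,0,0],255],[[0,0,0],[0,0,0],255]]';python3 -m pendant '[[[0,0,-0.07],[0,0,0],255],[[0,0,0],[0,0,0],255]]'; python3 st.py
```

```text
clock: 26.08
position: [0.4734, -0.2557, 0.0977]
ee_rot: [0.87, -0.493, 0.0, -0.0]
ft_force: [0.2, -0.3, -1.0]
grip_width: 0.246
clock: 26.32
position: [0.4736, -0.2557, 0.0971]
ee_rot: [0.87, -0.493, 0.001, -0.0]
ft_force: [-0.1, 0.0, -1.1]
grip_width: 0.252
clock: 26.58
position: [0.4737, -0.2557, 0.0971]
ee_rot: [0.87, -0.493, 0.001, -0.0]
ft_force: [-0.3, -0.5, -1.5]
grip_width: 0.246
26.575 [ 0.4737 -0.2557  0.0971] x -59.02691855887368 tilt deg [ 0.0762 -0.0197] z -0.9999990557523872 F [-0.34   -0.5226 -1.5095] T [-0.0009 -0.025  -0.018 ] w 0.24605253929450427
```

TCP z stops at 0.0971, exactly the value when it was first seated. I release slowly.

```bash
python3 -m pendant '[[[0,0,-0.05],[0,0,0],255],[[0,0,0],[0,0,0],255],[[0,0,0],[0,0,0],255]]' 20; python3 st.py; python3 -m pendant '[[[0,0,0],[0,0,0],180],[[0,0,0],[0,0,0],150],[[0,0,0],[0,0,0],100],[[0,0,0],[0,0,0],40],[[0,0,0],[0,0,0],0],[[0,0,0],[0,0,0],0],[[0,0,0],[0,0,0],0]]'; python3 st.py
```

```text
clock: 26.95
position: [0.4738, -0.2558, 0.097]
ee_rot: [0.87, -0.493, 0.001, -0.0]
ft_force: [-1.1, 1.1, 2.5]
grip_width: 0.243
26.95 [ 0.4738 -0.2558  0.097 ] x -59.028545422058194 tilt deg [ 0.0795 -0.0332] z -0.9999988697606451 F [-1.0925  1.0931  2.4514] T [0.0701 0.2123 0.0493] w 0.24294436599315125
clock: 27.82
position: [0.4739, -0.2558, 0.0967]
ee_rot: [0.87, -0.493, 0.001, -0.0]
ft_force: [-0.1, 0.0, 0.0]
grip_width: 1.001
27.825 [ 0.4739 -0.2558  0.0967] x -59.0322169087574 tilt deg [ 0.0938 -0.0262] z -0.9999985542772081 F [-0.1278  0.0198  0.0181] T [-0.033   0.0194  0.    ] w 1.0009477118318213
```

Released. Next I lift straight up, then clear the view.

```bash
python3 -m pendant '[[[0,0,0.6],[0,0,0],0],[[0,0,1.2],[0,0,0],0],[[0,0,1.5],[0,0,0],0],[[0,0,2],[0,0,0],0],[[0,0,2],[0,0,0],0],[[0,0,2],[0,0,0],0],[[0,0,2],[0,0,0],0],[[0,0,1.5],[0,0,0],0],[[0,0,0],[0,0,0],0]]'; python3 st.py; python3 -m pendant '[[[-2,-3,0],[0,0,0],0],[[-3,-4,0],[0,0,0],0],[[-3.5,-4,0],[0,0,0],0],[[-3.5,-4,0],[0,0,0],0],[[-3.5,-4,0],[0,0,0],0],[[-3.5,-4,0],[0,0,0],0],[[-3,-3.5,0],[0,0,0],0],[[-2,-3,0],[0,0,0],0],[[0,0,0],[0,0,0],0],[[0,0,0],[0,0,0],0]]'; python3 st.py
python3 - <<'E'
from h import *
s=Cam("scene");t=Cam("top"); cv2.imwrite("pics/s14.png",s.im[:,:,::-1]); cv2.imwrite("pics/t14.png",t.im[:,:,::-1])
a=cv2.resize(t.im[235:335,400:490,::-1],None,fx=4,fy=4,interpolation=3);b=cv2.resize(t.im[205:305,245:335,::-1],None,fx=4,fy=4,interpolation=3)
cv2.imwrite("pics/c14.png",np.hstack([a,b]))
E
python3 meas.py
```

```text
clock: 28.95
position: [0.4748, -0.2558, 0.2368]
ee_rot: [0.87, -0.492, 0.004, -0.0]
ft_force: [-0.0, 0.5, -1.1]
grip_width: 1.002
28.95 [ 0.4748 -0.2558  0.2368] x -58.99810537530336 tilt deg [ 0.4013 -0.2091] z -0.9999688092716992 F [-0.0199  0.4722 -1.0762] T [-0.0122 -0.0402  0.0101] w 1.0021337206248553
clock: 30.2
position: [0.2239, -0.5547, 0.2296]
ee_rot: [0.871, -0.491, -0.001, -0.003]
ft_force: [-0.2, 0.2, -0.0]
grip_width: 1.0
30.2 [ 0.2239 -0.5547  0.2296] x -58.807792308942446 tilt deg [0.0972 0.2942] z -0.9999853812135736 F [-0.2134  0.1866 -0.0325] T [ 0.0387  0.0406 -0.0143] w 0.9999576019922867
top cap circle ((0.5277464389801025, 0.03644794970750809), 0.01906837336719036) ((0.5279395580291748, 0.03660508245229721), (0.03448587656021118, 0.03677593916654587), 36.339332580566406)
scene cap circle ((0.517693281173706, 0.045100849121809006), 0.005994745530188084) ((0.5178174376487732, 0.044880352914333344), (0.003899739822372794, 0.012016670778393745), 150.61569213867188)
top blue ellipse on .076 (0.4719843864440918, -0.25676998496055603)
top top ((471.53900146484375, -256.0892028808594), (15.595357894897461, 15.45351505279541), 31.694719314575195) [ 471.5908 -256.0429]
[[ 0.4807 -0.2585]
 [ 0.4744 -0.2466]
 [ 0.4626 -0.2538]
 [ 0.4697 -0.2654]]
scene blue ellipse on .076 (0.4890523850917816, -0.27138522267341614)
scene top ((475.9385070800781, -258.33282470703125), (15.28549575805664, 17.270998001098633), 29.765995025634766) [ 475.9738 -258.5802]
[[ 0.4805 -0.2511]
 [ 0.4661 -0.2556]
 [ 0.4741 -0.2686]
 [ 0.4864 -0.2618]]
```

View pics/s14.png

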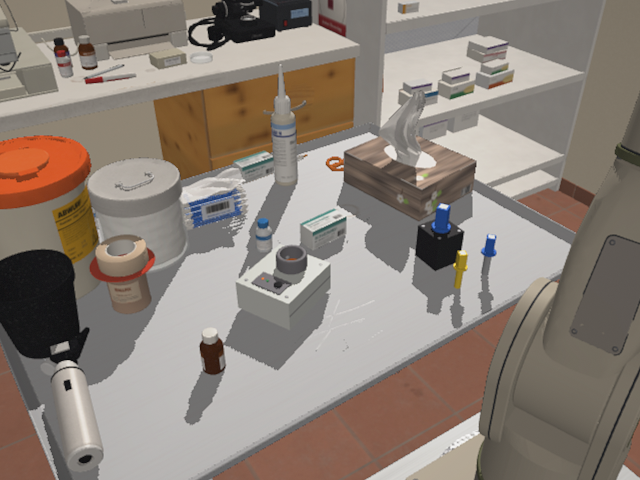

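View pics/c14.png

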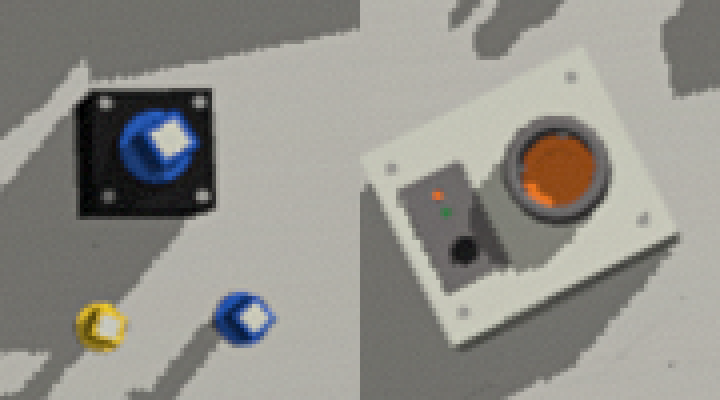

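The pusher stands seated in its stand, with the handle top within 1 mm of where it began. The cap sits deep in the tube, and the bottles and box look untouched. Last check: cap depth and tilt from the top range image.

```bash
python3 - <<'E'
from h import *
np.set_printoptions(precision=4,suppress=True)
t=Cam("top");s=Cam("scene");P=t.cloud();h=t.hsv
m=(h[...,0]<18)&(h[...,0]>4)&(h[...,1]>150)&(P[...,2]<.1)&(P[...,2]>.03)&(abs(P[...,0]-.53)<.022)&(abs(P[...,1]-.037)<.022)
m=cv2.erode(m.astype(np.uint8),np.ones((3,3)))>0
q=P[m]; print(len(q),np.median(q,0)); c=np.median(q,0)
A=np.c_[q[:,:2]-c[:2],np.ones(len(q))]; w=np.abs(q[:,2]-c[2])<.006
x,res,_,_=np.linalg.lstsq(A[w],q[w,2],rcond=None); print("plane",x,"std",np.std(A[w]@x-q[w,2]),w.sum())
B=np.linalg.inv(A[w].T@A[w]); print("slope sd",np.sqrt(np.diag(B))*np.std(A[w]@x-q[w,2]))
P=s.cloud(); w=P[(abs(P[...,0]-.472)<.01)&(abs(P[...,1]+.256)<.01)&(P[...,2]>.1)&(P[...,2]<.14)]; print("handle top z",np.percentile(w[:,2],[95,99]))
E
python3 st.py
```

```text
174 [0.532  0.0386 0.0626]
plane [ 0.0392 -0.0276  0.0626] std 0.002669531645922265 164
slope sd [0.0272 0.0266 0.0002]
handle top z [0.122  0.1224]
30.5 [ 0.2241 -0.5549  0.2305] x -58.763951079992296 tilt deg [0.1117 0.2048] z -0.999991710454964 F [ 0.442  -0.15   -0.2609] T [ 0.0283  0.0126 -0.0079] w 1.0035090581001556
```

Run:
```python
from h import *
np.set_printoptions(precision=4,suppress=True)
X=[]
for i in range(16):
    t=Cam("top");P=t.cloud();h=t.hsv
    m=(h[...,0]<18)&(h[...,0]>4)&(h[...,1]>150)&(abs(P[...,2]-.063)<.012)&(abs(P[...,0]-.53)<.022)&(abs(P[...,1]-.0376)<.022)
    m=cv2.erode(m.astype(np.uint8),np.ones((3,3)))>0; X.append(P[m])
q=np.vstack(X); c=np.array([.5305,.0376])
r=np.hypot(*(q[:,:2]-c).T)
for nm,k in(("floor",r<.0095),("rim",(r>.0135)&(r<.0185))):
    z=q[k]; A=np.c_[z[:,:2]-c,np.ones(len(z))]
    for _ in range(3):
        x=np.linalg.lstsq(A,z[:,2],rcond=None)[0]; e=A@x-z[:,2]; g=abs(e)<2.5*e.std(); A,z=A[g],z[g]
    print(nm,x,e.std(),len(z),np.sqrt(np.diag(np.linalg.inv(A.T@A)))*e.std())
# reference: base plate top
b=(abs(P[...,2]-.064)<.006)&(abs(P[...,0]-.519)<.06)&(abs(P[...,1]-.06)<.07); z=P[b]; z=z[np.hypot(z[:,0]-.53,z[:,1]-.0376)>.03]
A=np.c_[z[:,:2]-c,np.ones(len(z))]; print("base",np.linalg.lstsq(A,z[:,2],rcond=None)[0])
```

```text
floor [-0.0316  0.0018  0.0609] 0.0024083527125909193 999 [0.016  0.016  0.0001]
rim [-0.0394 -0.0105  0.0649] 0.002321871600244592 662 [0.0093 0.0089 0.0001]
base [-0.0044  0.0095  0.0645]
```

Run:
```python
from h import *
np.set_printoptions(precision=4,suppress=True)
X=[]
for i in range(40):
    t=Cam("top");P=t.cloud();h=t.hsv
    m=(h[...,0]<18)&(h[...,0]>4)&(h[...,1]>150)&(abs(P[...,2]-.063)<.015)&(abs(P[...,0]-.53)<.022)&(abs(P[...,1]-.0376)<.022)
    m=cv2.erode(m.astype(np.uint8),np.ones((5,5)))>0; X.append(np.c_[P[m],np.argwhere(m)])
q=np.vstack(X); print(len(q),q[:,3:].min(0),q[:,3:].max(0))
for c in ([.5305,.0376],[.5295,.0376],[.5315,.0376]):
    c=np.array(c); r=np.hypot(*(q[:,:2]-c).T)
    for nm,k in(("floor",r<.0085),("rim",(r>.014))):
        z=q[k]; A=np.c_[z[:,:2]-c,np.ones(len(z))]; x=np.linalg.lstsq(A,z[:,2],rcond=None)[0]; e=A@x-z[:,2]
        print(c,nm,x,e.std(),len(z),(np.sqrt(np.diag(np.linalg.inv(A.T@A)))*e.std())[:2])
```

```text
4312 [242. 288.] [253. 300.]
[0.5305 0.0376] floor [-0.0091 -0.0036  0.0608] 0.002531178215853635 1915 [0.0136 0.0136]
[0.5305 0.0376] rim [-2.1047 -2.2639  0.1026] 0.001768802527899457 11 [0.8122 0.8678]
[0.5295 0.0376] floor [-0.0205 -0.0029  0.0609] 0.002508608386239084 1925 [0.0134 0.0134]
[0.5295 0.0376] rim [0.2578 0.1005 0.0595] 0.002086714752242556 85 [0.1635 0.0786]
[0.5315 0.0376] floor [-0.0251  0.0014  0.0608] 0.0025257981749343423 1912 [0.0136 0.0136]Traceback (most recent call last):
  File "<stdin>", line 13, in <module>
    ainv = _umath_linalg.inv(a, signature=signature)
    raise LinAlgError("Singular matrix")
numpy.linalg.LinAlgError: Singular matrix
```

The recess floor reads level within the noise (about 0.01–0.025 ± 0.014 rad, limit 0.06) at z 0.061, a stroke of about 25 mm. It hasn't moved between frames, so I hand in.

```bash
python3 -c "
from workcell import manip
print(manip.get_obs()['clock']); print(manip.hand_in())"
```

```text
33.3
the job is handed in; nothing more can be done
None
```

I used the large blue pusher from the black stand to press the orange cap down until it clicked and stayed down. I then put the pusher back in its stand, let go, and handed in at 33.3 s; no verdict is reported.

- **Press:** catch resistance began at about 13 mm of stroke and peaked at about 12 N. It then fell to almost nothing, and a stiff buffer stopped the cap at about 24 mm. The highest vertical force I read was about 13 N, against the 25 N limit; readings were only taken between moves.
- **Cap:** it stayed down after I lifted off, with its recess floor at z ≈ 0.061 m (about 25 mm stroke).
- **Cap tilt:** an early plane fit gave 0.03–0.05 rad, but it was biased by the tube wall. The cleaner fit on the recess floor gave about 0.01–0.025 ± 0.014 rad, against the 0.06 limit. A last fit on the cap's rim had too few points to be usable.
- **Pusher:** the arm reached its original seated height of 0.0971 m before release. Afterwards the handle stood upright in the pictures, its top within about 1 mm of where it began.
- **Camera disagreement:** the two cameras differ by 3–5 mm in absolute position, so I relied on offsets within one view and on contact.
- **Bystanders:** the bottles and the box looked unmoved in the last pictures; I did not measure them. The gripper is open and well clear of everything.

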